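Prop the guard flap and take out the spent filter cartridge

ROBOT

A 6-joint arm with a two-finger parallel gripper is mounted at the origin on a cart in front of the work surface, level with it; the furniture and walls round the work are solid. World frame = base frame: x ahead of the robot, y to its left, z up, the work surface at z = 0. Lengths are in m, angles in rad, forces in N, time in s.
With the tool pointing down it reaches from about 0.4 to 0.825 m from the base axis. Payload 7 kg.
Tool frame: the origin (TCP) lies at the very end of the fingers, on their centre line; the grasp point (between the pads) lies 19 mm behind it; z points along the fingers, y is the direction in which the jaws open and shut (so a half turn about z gives the same grasp; the last joint's range is limited). The gripper opens to 88 mm and grips with 3 to 60 N. Pads are 19 mm wide; open, the fingers measure 130 mm over their backs; the gripper's body (78 mm by 193 mm) begins 47 mm behind the grasp point.
Start: joints at [-1.054, 0.359, 0.012, 0, -1.224, -0.288], TCP at [0.153, -0.657, 0.227] pointing down, gripper open.
Joint ranges: [-3.07, 3.07], [-1.43, 2.12], [-1.02, 1.25], [-3.03, 1.67], [-3.05, -0], [-3.03, 3.03]. Speed limits (rad/s): [2.39, 2.39, 3.01, 3.14, 3.14, 3.14].

INTERFACE

Orientations are given as [roll, pitch, yaw] about the fixed x, y, z axes, in that order (R = Rz(yaw) Ry(pitch) Rx(roll)).
In Python, from station import arm, eyes, job, outline_of gives the robot as it stands.
- The arm moves only by the tool apply_moves, never from a script. Its argument "moves" is a list of rows, each a list of 5 numbers: the opening, from -1 (shut) to 1 (fully open), then the shift along the tool's x, y, z in m, then the turn about the tool's z in rad. A call has 1 to 12 rows; each row shifts and turns the commanded pose from where the row before left it, along the tool's axes as they then stand; what a row does not reach is not made up. A row lasts 1/12 s, in which the tool goes at most 41.7 mm and 7.16 degrees, less where a joint would pass 70% of its speed; a pose out of reach is approached as far as the arm can. A call with a gripper value outside its range is refused whole. The fingers move at their own pace and stop on an object; "newtons" is the grip in N (left out, the last holds). Time passes only in rows, so rows that do not move let the fingers close. It gives the time, the measured TCP pose, the force and the opening at its end, in the units of the state.
- arm.get_state(): the state, without advancing time (a new reading comes with each control period).
- eyes.grab_frame(name): name is "scene" or "top"; returns a dict with "color" (420x560x3 uint8, red, green, blue), "z_map" (420x560 float32, m along the optical axis (not along the pixel's ray), 0 where there is no reading), "camera_matrix" (3x3 intrinsics, pixels), "extrinsics" (4x4, takes a point from camera to world coordinates). Camera axes: x right, y up, looking along -z (the intrinsics and any distortion apply to the point x, -y, -z); pixel columns grow to the right and rows downward; lengths in m; the calibration is good to about 2 mm. A picture is of the moment at which its call begins.
- job.job_done(): hands the job in, once; it reports no verdict.
Trained networks look in a picture, given as the dict that the camera call returned (one of the last four; its "shot" number tells which), for a name from the list of things; names that differ only in an ending like _2 or _b are one class to them, and where a whole thing is asked for, a point or a joint stands for the part that bears it (a point fixed in the world has none). Each returns a list of dicts, best first, with "score" (0 to 1); they miss things now and then, are a little off and sometimes report something else, mostly with a low value. They report only what shows in the picture. A call takes as long as a camera call.
- outline_of(label, picture): "region" (420x560 bool, what is visible of it) and "extent" ([left, top, right, bottom] in pixels, round what is visible of it).
The state is a dict: "t": time; "q": joint angles; "qd": joint speeds; "joint_efforts": joint torques, N m; "eef_pos": TCP position; "ee_rot": TCP orientation; "force": force on the tool from outside, world axes, zero at the start; "moment": the same for the moment, N m; "width": finger opening in m.
Only numpy, scipy, OpenCV 4.12 (cv2) and the standard library are available. Lean on these libraries where they do the work, as an engineer would, in place of code of your own. Each camera call takes 0.05 s, during which the arm holds its last target.

TASK

Take the spent filter cartridge out of the white bench filter unit: raise its clear guard flap until it stands by itself, swing the prop stay fully up, and bring the flap back down onto the stay until it rests firmly in the catch. Then push the cartridge in until its latch lets go and it springs out, pull it free by the blue grip and set it down gently, upright, in the steel tray. Leave the flap on its stay, and the culture dish, forceps and tube round the tray where they lie.

Things in the scene. Friction and masses are not known exactly. Their poses are not given: they have to be found in the camera images.
- unit: white wedge-shaped filter unit, 192 deep x 244 wide x 142 mm high, does not move. Origin: middle of its underside; x to its back, y to its left, z up; front (x = -92) faces the robot. Its top deck slopes 30 deg down to the front: u = (-0.866, 0, -0.5) points down the slope, n = (-0.5, 0, 0.866) out of the deck, both in the unit's frame
- flap (a joint): opening angle of the flap: 0 closed (20 mm above the deck, parallel to it), grows as its front end rises, stop at 2.13 rad. Flap 160 long x 180 wide x 4 mm, 0.25 kg. Hinge drag holds it wherever it is left above 1.80; lower it sinks shut slowly. Resting in the catch on the fully raised stay it reads about 1.52 (within 1.42 to 1.60)
- flap_handle (a point): middle of the black round grip bar of the flap, 12 mm thick, 90 mm long along the unit's y, 30 mm clear above the flap's outer face; 145 mm from the hinge axis along the flap and 36 mm out from its underside. Axes turn with the flap: x towards the hinge, z out of the outer face. When the flap stands up the bar is on its far side
- flap_hinge (a point): middle of the flap's hinge axis, which lies along the unit's y, at (60, 0, 153) mm in the unit's frame. Axes as the unit
- stay (a joint): angle of the prop stay: 0 lying parallel to the deck, grows as its free end swings up, firm stop at 0.733 rad (fully up). Light drag holds it where it is left (under 1 N at the paddle). Its free end is the one by the hinge; a cross pin there slides out along the rail on the flap's right edge to a lip, the catch, as the flap is pressed down on it (under 5 N at the bar)
- stay_paddle (a point): centre of the red round thumb paddle on the stay: disc 22 mm across, 10 mm thick along the unit's y, to be pinched across its flat sides; 65 mm from the pivot along the stay and 16 mm above the rod (8 mm thick, 156 long). Stowed it stands 26 mm above the deck. Axes turn with the stay: x along the rod from pivot to free end, y the unit's y
- stay_pivot (a point): pivot of the stay at the front right of the deck, axis along the unit's y, at (-43, -110, 82) mm in the unit's frame. Axes as the unit
- bay_mouth (a point): middle of the bay's mouth (63 mm along the slope x 43 mm wide) in the deck surface, at (-3.6, 0, 93) mm in the unit's frame, axes as the unit. The bay runs straight in along -n, so the cartridge goes in and comes out along n, 30 deg from vertical, leaning to the front; 45 mm deep guidance. The propped flap stands behind it
- latch (a joint): steel latch tongue at the upper end of the bay that holds the cartridge: 0 engaged, over about 0.008 m drawn back and free. The cartridge must be pushed in about 7 mm to its end stop (5 to 12 N on the way, push on to about 15 N); then the tongue stays back and springs lift the cartridge, once let go, 13 to 14 mm above where it sat. It cannot be pulled out while latched
- cartridge: spent filter cartridge, grey body 60 x 40 x 45 mm (x, y, z) with white pleats at its sides, blue grip on top, 65 mm high in all, 0.11 kg. Origin: middle of its underside; z up through the grip. In the bay its z is along n and its x up the slope (y as the unit's y)
- cartridge_grip (a point): middle of the top of the blue grip, a rib 44 long (cartridge x) x 14 thick (y) x 20 mm high. Latched it stands 9 to 10 mm above the deck, sprung out 22 to 24 mm. Axes as the cartridge
- tray: stainless instrument tray, 130 x 180 x 22 mm, walls and floor 3 mm, does not move. Origin: middle of its underside; x, y along its sides
- dish_1: culture dish with lid, 93 mm across, 15 high; leave alone. Origin: middle of its underside
- tweezers: steel forceps lying flat, 130 mm long (its y), 10 high; leave alone. Origin: middle of its underside
- tube: cotton-plugged culture tube lying behind the tray, 193 mm long (its y), 20 thick; leave alone. Origin: under its middle

How it is judged:
By the outcome, as a careful person would: the job done as asked, in the order asked, and still so for the second after the job is handed in, with the robot touching nothing.
It also fails if it takes over 72 s, if anything falls off the work surface, if the arm or the gripper's body presses on something with over 40 N, if the wrist force passes 120 N, or if a joint passes its speed limit or range.

## Working session

There is one attempt and no reset: what is moved stays moved. The work goes in short steps, Python scripts to look and compute and a tool call to move; the robot and the scene stay as the last step left them, time stands still between calls to the robot, and variables do not carry over. Pictures are saved under pics/ and viewed, and the job is handed in when it is done.

Besides the shell and the picture viewer there is one more tool, called after "Call:" as a command line: name --pt "numbers of a row" for each row, then --argument value for the rest. apply_moves: Moves the arm, as the interface text tells. Its arguments: {"type":"object","properties":{"moves":{"type":"array","items":{"type":"array","items":{"type":"number"}}},"newtons":{"type":"number"}},"required":["moves"]}

```bash
ls; mkdir -p pics
python3 - <<'E'
from station import arm, eyes
import cv2,numpy as np
print(arm.get_state())
for n in ["scene","top"]:
    f=eyes.grab_frame(n); cv2.imwrite(f"pics/{n}0.png",f["color"][:,:,::-1]); print(n,f["camera_matrix"],f["extrinsics"],[k for k in f])
    np.savez(f"{n}0.npz",c=f["color"],z=f["z_map"],K=f["camera_matrix"],E=f["extrinsics"])
E
```

```text
pics
{'t': 0.0, 'q': array([-1.05389598e+00,  3.59414842e-01,  1.10797630e-02, -3.28878557e-04,
       -1.22411256e+00, -2.88055723e-01]), 'qd': array([ 0.00067138, -0.00062818,  0.00291921,  0.0001598 , -0.00095035,
       -0.00060157]), 'joint_efforts': array([ 8.14086507e-04, -5.82710409e+01,  2.93052667e+01,  6.99704647e+00,
        6.83742706e-03, -1.62142242e-04]), 'eef_pos': array([ 0.15295562, -0.65694823,  0.22561755]), 'ee_rot': array([ 3.13992154e+00, -1.72733650e-04, -2.91285988e+00]), 'force': array([-0.61914798, -0.03730011, -0.4447365 ]), 'moment': array([ 0.00142034,  0.00062506, -0.05280603]), 'width': 0.08758829330823036}
scene [[456.71361012   0.         279.56676906]
 [  0.         456.71361012 199.63104907]
 [  0.           0.           1.        ]] [[-5.15358691e-01  4.79592845e-01 -7.10208506e-01 -4.82157078e-01]
 [-8.56974556e-01 -2.88244171e-01  4.27211785e-01  5.84280908e-01]
 [ 1.74253287e-04  8.28797925e-01  5.59548004e-01  8.92512761e-01]
 [ 0.00000000e+00  0.00000000e+00  0.00000000e+00  1.00000000e+00]] ['color', 'z_map', 'camera_matrix', 'extrinsics', 'shot']
top [[392.06980623   0.         273.0270339 ]
 [  0.         392.06980623 214.69567777]
 [  0.           0.           1.        ]] [[ 0.00872016  0.99627296 -0.08581467  0.38453247]
 [-0.99968091  0.01072014  0.02287261 -0.00581061]
 [ 0.0237073   0.08558783  0.99604854  1.1466097 ]
 [ 0.          0.          0.          1.        ]] ['color', 'z_map', 'camera_matrix', 'extrinsics', 'shot']
```

View pics/scene0.png

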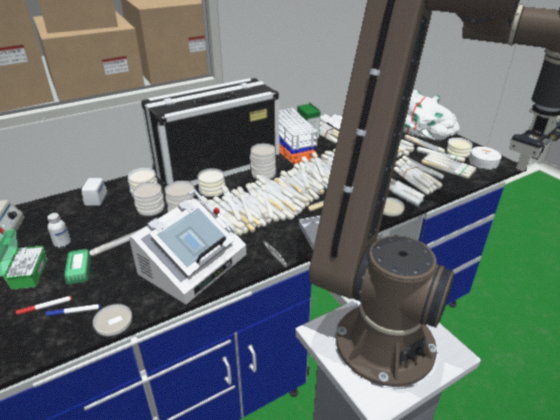

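View pics/top0.png

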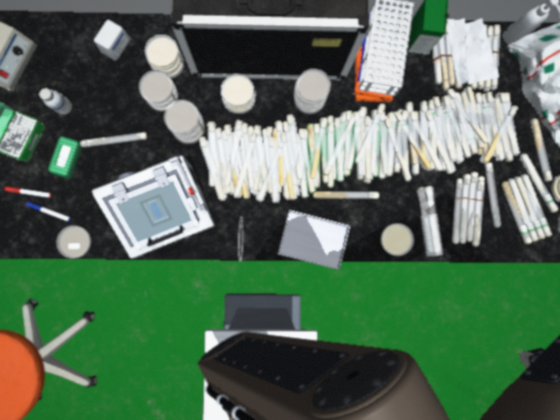

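```bash
cat > h.py <<'E'
import numpy as np,cv2
from scipy.spatial.transform import Rotation as Rn
def cloud(f):
    K=np.array(f["camera_matrix"]);E=np.array(f["extrinsics"]);z=f["z_map"]
    v,u=np.mgrid[:z.shape[0],:z.shape[1]]
    P=np.stack([(u-K[0,2])/K[0,0]*z,-(v-K[1,2])/K[1,1]*z,-z],-1)
    return P@E[:3,:3].T+E[:3,3]
def proj(P,f):
    K=np.array(f["camera_matrix"]);E=np.array(f["extrinsics"])
    c=(np.atleast_2d(P)-E[:3,3])@E[:3,:3]
    return np.stack([K[0,2]+K[0,0]*c[:,0]/-c[:,2],K[1,2]+K[1,1]*(-c[:,1])/-c[:,2]],-1)
def save(name,img,crop=None,s=1):
    if crop is not None: img=img[crop[1]:crop[3],crop[0]:crop[2]]
    img=cv2.resize(img,None,fx=s,fy=s,interpolation=cv2.INTER_CUBIC)
    cv2.imwrite(f"pics/{name}.png",img[:,:,::-1])
E
python3 - <<'E'
from station import arm, eyes, outline_of
from h import *
import pickle
for n in ["scene","top"]:
    f=eyes.grab_frame(n); P=cloud(f)
    d={}
    for l in ["unit","flap","flap_handle","stay","stay_paddle","cartridge","cartridge_grip","tray","dish_1","tweezers","tube"]:
        r=outline_of(l,f)
        for k in r[:2]:
            m=k["region"]; q=P[m&(f["z_map"]>0)]
            print(n,l,round(k["score"],2),k["extent"],m.sum(),np.median(q,0).round(3) if len(q) else None, q[:,2].max().round(3) if len(q) else None)
        d[l]=r[:2]
    pickle.dump((f,d),open(f"{n}0.pkl","wb"))
    save(n+"0z",f["color"],(120,190,260,310) if n=="scene" else (80,145,225,265),5)
E
```

```text
scene unit 0.61 [129.6, 189.7, 248.2, 302.7] 7724 [0.461 0.314 0.097] 0.171
scene flap 0.97 [148.1, 200.6, 232.8, 277.8] 3265 [0.475 0.288 0.115] 0.158
scene flap_handle 0.89 [148.6, 202.3, 234.1, 278.0] 3333 [0.475 0.289 0.115] 0.159
scene stay 0.75 [186.9, 190.2, 229.5, 231.5] 151 [0.555 0.196 0.135] 0.171
scene stay 0.54 [152.5, 203.9, 234.4, 276.2] 3222 [0.475 0.288 0.115] 0.158
scene stay_paddle 0.7 [188.6, 188.4, 229.3, 228.2] 163 [0.562 0.2   0.138] 0.171
scene tray 0.88 [300.2, 213.1, 320.8, 248.0] 427 [ 0.46  -0.088  0.004] 0.321
scene tweezers 0.61 [262.7, 242.6, 287.3, 267.6] 139 [0.398 0.064 0.003] 0.01
top flap 0.76 [109.5, 176.8, 199.3, 249.1] 3905 [0.479 0.278 0.115] 0.159
top flap 0.25 [93.3, 154.3, 212.7, 256.1] 7414 [0.493 0.278 0.116] 0.173
top flap_handle 0.83 [108.5, 176.7, 199.8, 248.5] 3985 [0.479 0.278 0.115] 0.159
top stay 0.74 [167.6, 156.1, 201.4, 210.2] 227 [0.551 0.193 0.137] 0.173
top stay_paddle 0.68 [167.5, 159.6, 204.7, 206.9] 158 [0.567 0.198 0.142] 0.173
top tray 0.8 [279.4, 212.6, 350.5, 268.0] 2863 [ 0.411 -0.152  0.002] 0.027
top dish_1 0.87 [382.5, 224.4, 417.3, 252.5] 795 [ 0.415 -0.393  0.014] 0.019
top dish_1 0.31 [168.8, 156.0, 196.9, 194.2] 81 [0.589 0.207 0.156] 0.173
top tube 0.98 [313.7, 192.7, 382.4, 200.0] 435 [ 0.544 -0.242  0.016] 0.024
```

View pics/scene0z.png

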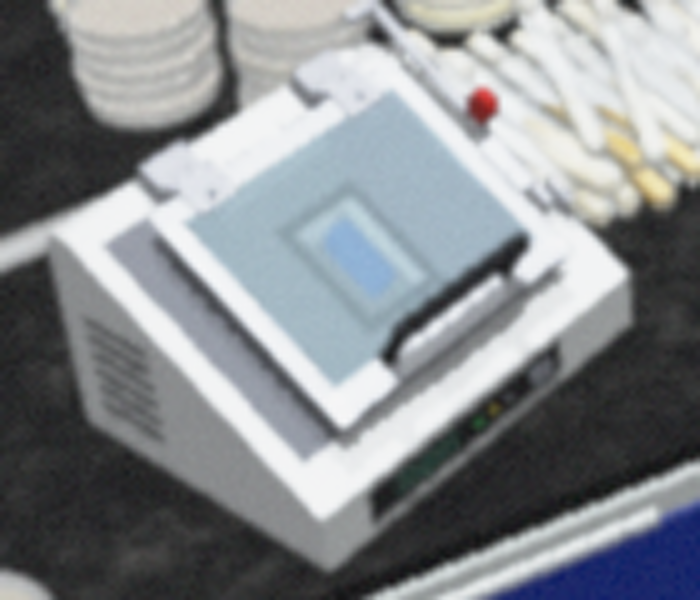

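View pics/top0z.png

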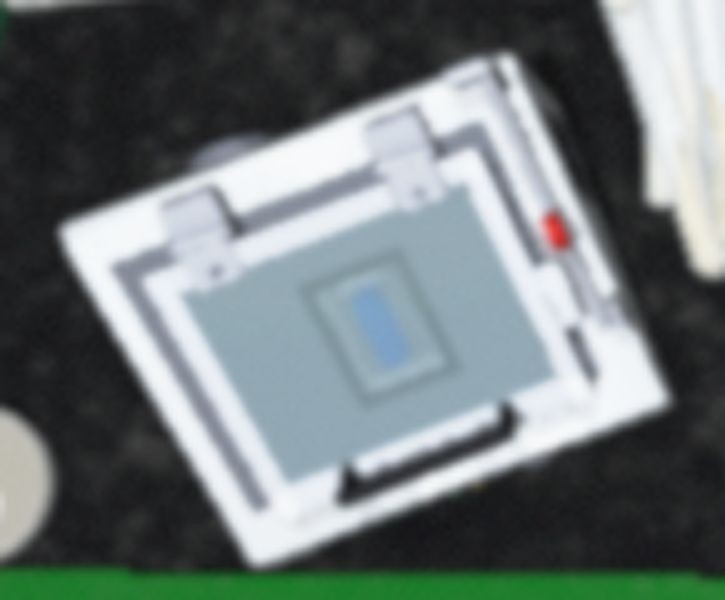

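```bash
cat >> h.py <<'E'
u_=np.array([-.8660,0,-.5]);n_=np.array([-.5,0,.8660]);ey=np.array([0,1.,0])
hinge=np.array([.060,0,.153]);pivot=np.array([-.043,-.110,.082]);mouth=np.array([-.0036,0,.093])
def handle(a,s=.145,o=.036,y=0.):  # unit frame
    R=Rn.from_rotvec([0,a,0]).as_matrix()  # rot about +y by a: check front rises
    return hinge+R@(s*u_+o*n_)+y*ey
def paddle(a,s=.065,o=.016):
    R=Rn.from_rotvec([0,-a,0]).as_matrix()
    return pivot+R@(-s*u_+o*n_)
def U2W(p,x):
    R=Rn.from_euler('z',x[2]).as_matrix(); return np.atleast_2d(p)@R.T+np.array([x[0],x[1],0])
E
cat > fit.py <<'E'
from h import *; import pickle
from scipy.optimize import least_squares
print(handle(0),handle(1.0),paddle(0),paddle(.733))
ft,_=pickle.load(open("top0.pkl","rb"));fs,_=pickle.load(open("scene0.pkl","rb"))
dz=lambda x:.093+(x+.0036)*.57735
T=lambda a,b:(80+a/5,145+b/5); S=lambda a,b:(120+a/5,190+b/5)
top=[((-.092,-.122,dz(-.092)),T(670,403)),((-.092,.122,dz(-.092)),T(255,567)),(paddle(0),T(557,232)),
 (handle(0),T(430,457)),(mouth+n_*.0095,T(378,325))]
sc=[((-.092,.122,dz(-.092)),S(322,512)),((-.092,-.122,dz(-.092)),S(631,278)),((-.092,.122,0),S(330,572)),(paddle(0),S(483,104)),
 (handle(0),S(460,295)),(mouth+n_*.0095,S(358,258))]
def r(x,parts=(0,1)):
    o=[]
    for i,(L,f) in enumerate(((top,ft),(sc,fs))):
        if i in parts:o.append((proj(U2W([a for a,_ in L],x),f)-np.array([b for _,b in L])).ravel())
    return np.concatenate(o)
for parts in ((0,1),(0,),(1,)):
    s=least_squares(lambda x:r(x,parts),[.49,.28,.4],loss='soft_l1')
    print(s.x.round(4),r(s.x,parts).round(1))
    if parts==(0,1): X=s.x
np.save("X.npy",X)
# depth check: plane of flap residual
for f,nm in((ft,"top"),(fs,"scene")):
    d=pickle.load(open(nm+"0.pkl","rb"))[1]
    m=d["flap"][0]["region"]; m=cv2.erode(m.astype(np.uint8),np.ones((9,9)))>0
    P=cloud(f)[m]; R=Rn.from_euler('z',X[2]).as_matrix(); Q=(P-[X[0],X[1],0])@R
    print(nm,"flap outer n-dist (expect 4, 30 handle, -)",np.percentile((Q-hinge)@n_,[5,25,50,75,95]).round(4))
for nm,p in dict(handle=handle(0),paddle=paddle(0),mouth=mouth,hinge=hinge,pivot=pivot,pad_up=paddle(.733)).items(): print(nm,U2W(p,X).round(4))
E
python3 fit.py
```

```text
[-0.08357   0.        0.111676] [-0.05234415  0.          0.25148254] [ 0.00529  -0.11      0.128356] [-0.0381292  -0.11        0.14876135]
[0.4874 0.2851 0.3831] [-1.1 -0.2 -0.5 -1.  -0.3 -0.9 -1.4  1.4  0.2  1.5 -0.2  1.   0.1 -1.1
  0.1  0.5  0.2 -0.4  0.9 -2.6  1.8 -2.9]
[0.4872 0.2837 0.3873] [-0.5 -0.4  0.2 -0.9  0.2 -1.  -0.7  1.4  0.8  1.6]
[0.4852 0.2873 0.3848] [-0.6  1.8 -0.2 -0.5 -0.3  1.3 -0.3  0.2  0.6 -1.9  1.4 -2.2]
top flap outer n-dist (expect 4, 30 handle, -) [-0.0012  0.0008  0.002   0.0034  0.0054]
scene flap outer n-dist (expect 4, 30 handle, -) [-0.0016  0.0004  0.0019  0.0037  0.0377]
handle [[0.4099 0.2539 0.1117]]
paddle [[0.5334 0.1851 0.1284]]
mouth [[0.4841 0.2838 0.093 ]]
hinge [[0.543  0.3076 0.153 ]]
pivot [[0.4886 0.167  0.082 ]]
pad_up [[0.4931 0.1689 0.1488]]
```

```bash
cat > icp.py <<'E'
from h import *; import pickle
X=np.load("X.npy")
R=Rn.from_euler('z',X[2]).as_matrix()
for nm in("top","scene"):
    f,d=pickle.load(open(nm+"0.pkl","rb")); P=cloud(f); ok=f["z_map"]>0
    Q=(P-[X[0],X[1],0])@R; q=Q[ok]
    near=lambda q,xr,yr,zr:q[(q[:,0]>xr[0])&(q[:,0]<xr[1])&(q[:,1]>yr[0])&(q[:,1]<yr[1])&(q[:,2]>zr[0])&(q[:,2]<zr[1])]
    t=near(q,(-.2,.2),(-.25,.2),(-.02,.012)); print(nm,"table",np.median(t[:,2]).round(4),len(t))
    a=near(q,(-.105,-.08),(-.1,.1),(.008,.035)); print(" front x",np.median(a[:,0]).round(4),a[:,0].std().round(4),len(a), np.polyfit(a[:,1],a[:,0],1).round(4) if len(a)>20 else '')
    a=near(q,(-.08,.08),(.11,.135),(.01,.06)); print(" left y",np.median(a[:,1]).round(4),a[:,1].std().round(4),len(a))
    a=near(q,(-.09,.08),(.098,.118),(.03,.16)); print(" deck n(left)",np.median((a-mouth)@n_).round(4),len(a))
    a=near(q,(-.085,-.07),(-.1,.1),(.03,.075)); print(" deck n(front)",np.median((a-mouth)@n_).round(4),len(a))
    a=near(q,(-.035,.035),(-.07,.07),(.1,.18)); print(" flap n",np.median((a-hinge)@n_).round(4),len(a))
    C=cv2.cvtColor(f["color"],cv2.COLOR_RGB2HSV); red=((C[...,0]<8)|(C[...,0]>172))&(C[...,1]>150)&ok&(np.linalg.norm(Q-paddle(0),axis=-1)<.03)
    print(" red",red.sum(),np.median(Q[red],0).round(4),paddle(0), np.argwhere(red).mean(0))
    c=f["color"]; dk=(c.sum(-1)<150)&ok&(np.linalg.norm((Q-handle(0))*[1,.3,1],axis=-1)<.025)
    print(" bar",dk.sum(),np.median(Q[dk],0).round(4),np.percentile(Q[dk],[2,98],axis=0).round(3).tolist(),handle(0))
E
python3 icp.py
```

```text
top table -0.0013 8648
 front x -0.0928 0.0014 69 [-0.0149 -0.0926]
 left y 0.1151 0.0033 28
 deck n(left) -0.0 527
 deck n(front) -0.0 187
 flap n 0.002 1574
 red 11 [ 0.0012 -0.1109  0.1405] [ 0.00529  -0.11      0.128356] [191. 191.]
 bar 12 [-0.0798  0.0372  0.1129] [[-0.082, -0.048, 0.107], [-0.075, 0.042, 0.116]] [-0.08357   0.        0.111676]
scene table -0.0011 6100
 front x -0.0915 0.0018 377 [-0.0146 -0.0914]
 left y 0.1243 0.0027 522
 deck n(left) 0.0 530
 deck n(front) -0.0005 422
 flap n 0.0017 1248
 red 16 [ 0.0003 -0.1034  0.1341] [ 0.00529  -0.11      0.128356] [210.5  216.25]
 bar 36 [-0.086   0.0034  0.1139] [[-0.089, -0.037, 0.095], [-0.076, 0.053, 0.117]] [-0.08357   0.        0.111676]
```

Run:
```python
from h import *; import pickle
f,d=pickle.load(open("scene0.pkl","rb"))
save("arm0",f["color"],(300,0,560,200),3)
P=cloud(f); z=f["z_map"]
for v in range(40,180,6):
    r=[(u,P[v,u]) for u in range(500,560) if z[v,u]>0 and abs(P[v,u,0]-.153)<.16 and abs(P[v,u,1]+.657)<.16 and P[v,u,2]>.1]
    if r: 
        a=np.array([p for _,p in r]); print(v,r[0][0],r[-1][0],a.min(0).round(3),a.max(0).round(3))
```

```text
40 500 559 [ 0.155 -0.607  0.568] [ 0.273 -0.547  0.587]
46 534 559 [ 0.151 -0.614  0.56 ] [ 0.211 -0.603  0.573]
52 545 559 [ 0.145 -0.613  0.55 ] [ 0.183 -0.602  0.56 ]
58 544 559 [ 0.141 -0.622  0.532] [ 0.185 -0.607  0.546]
64 542 559 [ 0.138 -0.626  0.515] [ 0.188 -0.607  0.531]
70 540 559 [ 0.135 -0.627  0.499] [ 0.189 -0.608  0.516]
76 538 559 [ 0.128 -0.631  0.481] [ 0.191 -0.608  0.503]
82 536 559 [ 0.125 -0.631  0.465] [ 0.191 -0.608  0.487]
88 534 559 [ 0.12  -0.629  0.448] [ 0.19  -0.607  0.473]
94 532 559 [ 0.119 -0.629  0.431] [ 0.191 -0.607  0.457]
100 532 559 [ 0.117 -0.633  0.42 ] [ 0.179 -0.607  0.441]
106 532 559 [ 0.112 -0.633  0.4  ] [ 0.18  -0.612  0.423]
112 530 559 [ 0.116 -0.653  0.38 ] [ 0.183 -0.615  0.401]
118 533 559 [ 0.112 -0.656  0.365] [ 0.172 -0.636  0.385]
124 531 559 [ 0.127 -0.74   0.332] [ 0.167 -0.63   0.363]
130 526 559 [ 0.123 -0.74   0.314] [ 0.171 -0.622  0.347]
136 512 559 [ 0.121 -0.73   0.301] [ 0.168 -0.552  0.336]
142 511 548 [ 0.1   -0.665  0.305] [ 0.167 -0.555  0.335]
148 509 543 [ 0.094 -0.611  0.294] [ 0.167 -0.559  0.323]
154 520 540 [ 0.094 -0.708  0.24 ] [ 0.153 -0.569  0.304]
160 519 528 [ 0.129 -0.609  0.256] [ 0.144 -0.588  0.264]
166 517 526 [ 0.13  -0.608  0.233] [ 0.15  -0.596  0.243]
```

View pics/arm0.png

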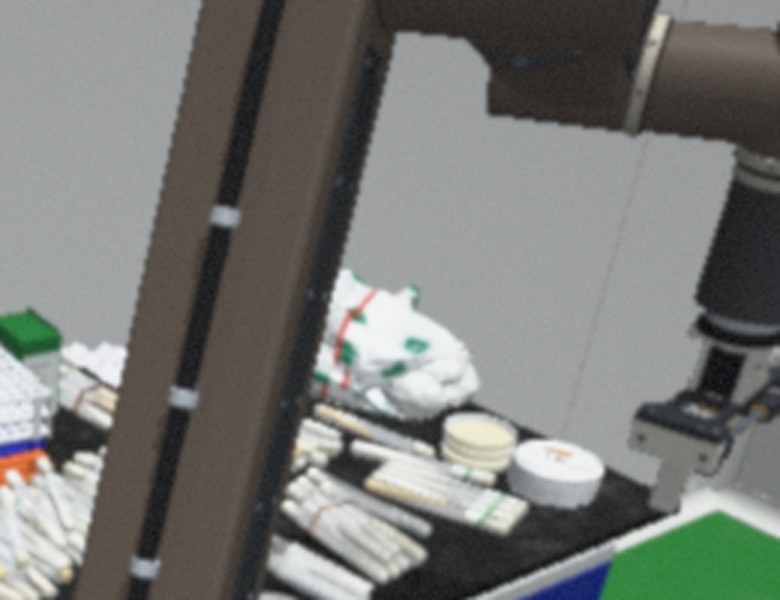

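Call:
apply_moves --pt "1 0 -0.04 0 0" --pt "1 0 -0.04 0 0" --pt "1 0 -0.04 0 0" --pt "1 0 -0.04 0 0" --pt "1 0 -0.03 0 0" --pt "1 0 -0.02 0 0"

```text
t: 1.8
eef_pos: [0.2008, -0.864, 0.2243]
ee_rot: [3.14, -0.0, -2.913]
force: [0.1, -0.1, -0.7]
width: 0.0876
```

Run:
```python
from station import arm
s=arm.get_state(); print({k:np.round(v,4) if 0 else v for k,v in s.items() if k in('t','q','eef_pos','ee_rot','force')})
```

```text
{'t': 1.8, 'q': array([-1.12439548e+00,  7.38298548e-01,  6.48887150e-01,  5.57647517e-05,
       -1.48309027e+00, -2.18002500e-01]), 'eef_pos': array([ 0.2008471 , -0.86395076,  0.22432653]), 'ee_rot': array([ 3.13993968e+00, -4.23059090e-04, -2.91318902e+00]), 'force': array([ 0.05911139, -0.14742809, -0.66936336])}
```

Call:
apply_moves --pt "1 0 -0.04 0 0" --pt "1 0 -0.04 0 0" --pt "1 0 -0.03 0 0"

```text
t: 2.05
eef_pos: [0.2227, -0.9559, 0.2265]
ee_rot: [3.141, -0.0, -2.913]
force: [0.9, -2.2, 0.4]
width: 0.0874
```

Run:
```python
from station import arm
s=arm.get_state(); print({k:v for k,v in s.items() if k in('t','q','qd','eef_pos','ee_rot','force')})
```

```text
{'t': 2.05, 'q': array([-1.14516387e+00,  1.00027632e+00,  1.17560380e+00,  1.53184893e-05,
       -1.74684018e+00, -1.97052097e-01]), 'qd': array([-4.87354732e-02,  1.01795896e+00,  2.12738489e+00, -1.37993603e-03,
       -1.10209945e+00,  5.24827240e-02]), 'eef_pos': array([ 0.22273747, -0.95585618,  0.22653399]), 'ee_rot': array([ 3.14089310e+00, -1.55042823e-04, -2.91301492e+00]), 'force': array([ 0.91243314, -2.24722907,  0.35317698])}
```

Call:
apply_moves --pt "1 0 -0.03 0 0" --pt "1 0 -0.02 0 0" --pt "1 0 0 0 0"

```text
t: 2.3
eef_pos: [0.2285, -0.9777, 0.2096]
ee_rot: [-3.12, -0.003, -2.913]
force: [0.0, 0.2, 0.5]
width: 0.0876
```

Run:
```python
from station import arm
s=arm.get_state(); print({k:v for k,v in s.items() if k in('t','q','qd','eef_pos','ee_rot','force')})
```

```text
{'t': 2.3, 'q': array([-1.14625443,  1.05317968,  1.24783389,  0.0073716 , -1.74526356,
       -0.19428396]), 'qd': array([ 0.00373014, -0.08050528,  0.06248555,  0.01509275, -0.02212175,
       -0.00278589]), 'eef_pos': array([ 0.22845174, -0.97768251,  0.20958394]), 'ee_rot': array([-3.12038428, -0.00319825, -2.91272151]), 'force': array([0.03754685, 0.24322851, 0.453431  ])}
```

Call:
apply_moves --pt "1 0 0.04 0 0" --pt "1 0 0.03 0 0" --pt "1 0 0 0 0"

```text
t: 2.55
eef_pos: [0.2161, -0.9246, 0.2158]
ee_rot: [-3.122, -0.004, -2.912]
force: [0.0, 2.0, -2.4]
width: 0.0874
```

```bash
cat > fk.py <<'E'
import numpy as np
from scipy.optimize import least_squares
D=[([-1.05389598,.359414842,.011079763,-1.22411256],(0.15295562,-0.65694823,0.22561755)),
([-1.12439548,.738298548,.648887150,-1.48309027],(0.2008471,-0.86395076,0.22432653)),
([-1.14516387,1.00027632,1.17560380,-1.74684018],(0.22273747,-0.95585618,0.22653399)),
([-1.14625443,1.05317968,1.24783389,-1.74526356],(0.22845174,-0.97768251,0.20958394))]
def fk(p,q):
    a,L1,L2,e,h,lt,lat=p; j1,j2,j3,j5=q; s=j2-j3; t=s-j5-np.pi/2 # t=tilt
    rho=a+L1*np.sin(j2)+L2*np.cos(s)+e*np.sin(s)-lt*np.sin(t)
    z=h+L1*np.cos(j2)-L2*np.sin(s)+e*np.cos(s)-lt*np.cos(t)
    c,si=np.cos(j1),np.sin(j1)
    return np.array([rho*c+lat*si*1, rho*si-lat*c*1, z]),t
p0=np.array([0.,.45,.42,0.,.36,.35,.192])
f=lambda p:np.concatenate([np.concatenate([(fk(p,q)[0]-x) for q,x in D])*1000,(p-p0)*np.array([2,2,2,2,2,2,0])])
if __name__=="__main__":
    s=least_squares(f,p0); print(s.x.round(4),s.fun.round(2)); np.save("fk.npy",s.x)
    print([fk(s.x,q)[1] for q,_ in D])
E
python3 fk.py
```

```text
[ 0.004   0.5976  0.4624 -0.0039  0.19    0.3624  0.1925] [-0.62 -0.49 -0.09 -0.69 -0.04  0.09 -0.55 -0.37  0.61  1.9   0.83 -0.62
  0.01  0.3   0.08 -0.01 -0.34  0.02  0.  ]
[0.0016513122051033946, 0.0017053412051035721, 0.0007163732051034266, -0.02018697679489656]
```

Call:
apply_moves --pt "0.2 0 0 -0.01 -0.12" --pt "0.2 0 0 -0.01 -0.12" --pt "0.2 0 0 -0.01 -0.12" --pt "0.2 0 0 -0.01 -0.12" --pt "0.2 0 0 -0.01 -0.12" --pt "0.2 0 0 -0.01 -0.12" --pt "0.2 0 0 -0.01 -0.12" --pt "0.2 0 0 -0.01 -0.12" --pt "0.2 0 0 -0.01 -0.12" --pt "0.2 0 0 -0.01 -0.12" --pt "0.2 0 0 -0.01 -0.12" --pt "0.2 0 0 -0.01 -0.12"

```text
t: 3.55
eef_pos: [0.2166, -0.9236, 0.3363]
ee_rot: [-3.141, -0.031, -1.467]
force: [0.4, -1.2, -0.6]
width: 0.0524
```

```bash
python3 - <<'E'
import re
s=open('icp.py').read().replace('X=np.load("X.npy")','X=np.load("X.npy");X[2]=.392')
exec(s)
E
cat >> h.py <<'E'
def toolR(s): return Rn.from_euler('xyz',s["ee_rot"]).as_matrix()
def plan(target,yaw=None,s=None):
    from station import arm
    s=s or arm.get_state(); R=toolR(s)
    d=R.T@(np.array(target)-s["eef_pos"])
    print("t",round(s["t"],2),"pos",s["eef_pos"].round(4),"rot",s["ee_rot"].round(4),"tool shift",d.round(4),"dist",np.linalg.norm(d).round(4), "F",s["force"].round(1),"w",round(s["width"],4))
    if yaw is not None: print("turn",round(-((yaw-s["ee_rot"][2]+np.pi)%(2*np.pi)-np.pi),4))
    return d
E
```

```text
top table -0.0013 8648
 front x -0.0927 0.0012 70 [-0.0065 -0.0926]
 left y 0.1154 0.0036 32
 deck n(left) -0.0005 532
 deck n(front) -0.0 183
 flap n 0.002 1573
 red 11 [ 0.0003 -0.1109  0.1405] [ 0.00529  -0.11      0.128356] [191. 191.]
 bar 12 [-0.0795  0.0379  0.1129] [[-0.082, -0.047, 0.107], [-0.075, 0.042, 0.116]] [-0.08357   0.        0.111676]
scene table -0.0011 6102
 front x -0.0913 0.0017 377 [-0.006  -0.0914]
 left y 0.1244 0.0027 530
 deck n(left) -0.0005 538
 deck n(front) -0.0006 423
 flap n 0.0017 1256
 red 16 [-0.0006 -0.1034  0.1341] [ 0.00529  -0.11      0.128356] [210.5  216.25]
 bar 36 [-0.0861  0.0042  0.1139] [[-0.089, -0.036, 0.095], [-0.076, 0.053, 0.117]] [-0.08357   0.        0.111676]
```

Run:
```python
from h import *
X=np.load("X.npy");X[2]=.395;np.save("X.npy",X)
b=U2W(handle(0),X)[0]; print("bar",b)
plan([b[0],b[1],.30],-1.176)
```

```text
bar [0.41025549 0.25298118 0.111676  ]
t 3.55 pos [ 0.2166 -0.9236  0.3363] rot [-3.1409 -0.0309 -1.4667] tool shift [-1.1506e+00 -3.1490e-01  1.0000e-03] dist 1.1929 F [ 0.4 -1.2 -0.6] w 0.0524
turn -0.2907
```

Run:
```python
from h import *
plan([.47,-.35,.33])
```

```text
t 3.55 pos [ 0.2166 -0.9236  0.3363] rot [-3.1409 -0.0309 -1.4667] tool shift [-0.5441 -0.3117 -0.0103] dist 0.6271 F [ 0.4 -1.2 -0.6] w 0.0524
```

Call:
apply_moves --pt "0.2 -0.034 -0.02 0 0" --pt "0.2 -0.034 -0.02 0 0" --pt "0.2 -0.034 -0.02 0 0" --pt "0.2 -0.034 -0.02 0 0" --pt "0.2 -0.034 -0.02 0 0" --pt "0.2 -0.034 -0.02 0 0" --pt "0.2 -0.034 -0.02 0 0" --pt "0.2 -0.034 -0.02 0 0" --pt "0.2 -0.034 -0.02 0 0" --pt "0.2 -0.034 -0.02 0 0" --pt "0.2 -0.034 -0.02 0 0" --pt "0.2 -0.034 -0.02 0 0"

```text
t: 4.55
eef_pos: [0.4129, -0.5068, 0.3285]
ee_rot: [-3.133, -0.038, -1.473]
force: [1.7, -0.3, -0.6]
width: 0.0526
```

Call:
apply_moves --pt "0.2 -0.034 -0.018 0 0" --pt "0.2 -0.034 -0.018 0 0" --pt "0.2 -0.034 -0.018 0 0" --pt "0.2 -0.034 -0.018 0 0" --pt "0.1 0 0 0 -0.1" --pt "0.0 0 0 0 -0.1" --pt "-0.2 0 0 0 -0.091"

```text
t: 5.13
eef_pos: [0.4716, -0.365, 0.3242]
ee_rot: [3.14, -0.037, -1.174]
force: [-0.6, -0.2, 0.4]
width: 0.042
```

Run:
```python
from h import *
X=np.load("X.npy")
b=U2W(handle(0),X)[0]
plan([b[0],b[1],.26],-1.176)
```

```text
t 5.13 pos [ 0.4716 -0.365   0.3242] rot [ 3.1405 -0.0372 -1.1745] tool shift [-0.5957 -0.182   0.0419] dist 0.6243 F [-0.6 -0.2  0.4] w 0.042
turn 0.0015
```

Call:
apply_moves --pt "-0.3 -0.037 -0.0114 0.002 0" --pt "-0.3 -0.037 -0.0114 0.002 0" --pt "-0.3 -0.037 -0.0114 0.002 0" --pt "-0.3 -0.037 -0.0114 0.002 0" --pt "-0.3 -0.037 -0.0114 0.002 0" --pt "-0.3 -0.037 -0.0114 0.002 0" --pt "-0.3 -0.037 -0.0114 0.002 0" --pt "-0.3 -0.037 -0.0114 0.002 0" --pt "-0.3 -0.037 -0.0114 0.002 0" --pt "-0.3 -0.037 -0.0114 0.002 0" --pt "-0.3 -0.037 -0.0114 0.002 0" --pt "-0.3 -0.037 -0.0114 0.002 0"

```text
t: 6.13
eef_pos: [0.4288, 0.0989, 0.2847]
ee_rot: [-3.139, -0.028, -1.181]
force: [1.3, -0.2, 0.4]
width: 0.0306
```

Call:
apply_moves --pt "-0.3 -0.037 -0.0114 0.003 0" --pt "-0.3 -0.037 -0.0114 0.003 0" --pt "-0.3 -0.037 -0.0114 0.003 0" --pt "-0.3 -0.037 -0.0114 0.003 0" --pt "-0.3 0 0 0 0"

```text
t: 6.55
eef_pos: [0.4148, 0.2563, 0.2665]
ee_rot: [3.141, -0.026, -1.178]
force: [-0.3, -0.4, 0.5]
width: 0.0307
```

Run:
```python
from h import *
from station import eyes
X=np.load("X.npy")
b=U2W(handle(0),X)[0]
plan([b[0],b[1],b[2]-.009],-1.176)
f=eyes.grab_frame("scene"); save("s1",f["color"],(100,100,300,320),3)
```

```text
t 6.55 pos [0.4148 0.2563 0.2665] rot [ 3.141  -0.0257 -1.1781] tool shift [-0.0029  0.0054  0.1639] dist 0.164 F [-0.3 -0.4  0.5] w 0.0307
turn -0.0021
```

View pics/s1.png

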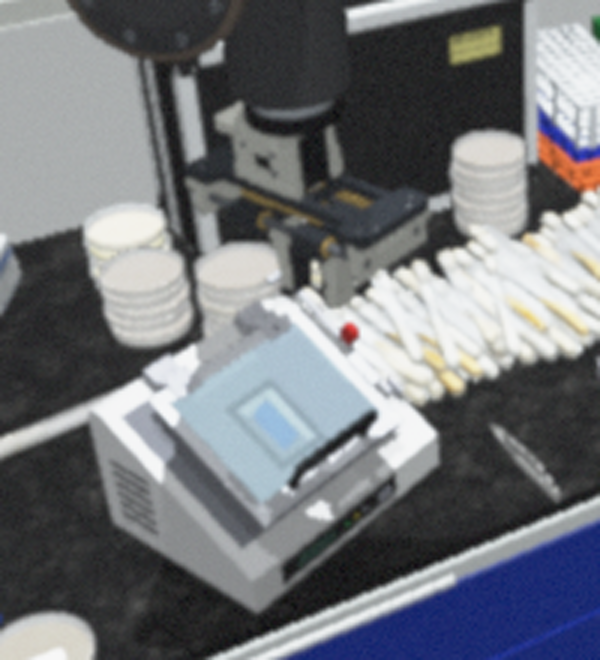

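Call:
apply_moves --pt "-0.3 -0.003 0.005 0.03 0" --pt "-0.3 0 0 0.03 0" --pt "-0.3 0 0 0.03 0" --pt "-0.3 0 0 0.03 0" --pt "-0.3 0 0 0.02 0" --pt "-0.3 0 0 0.02 0" --pt "-0.3 0 0 0.004 0" --pt "-0.3 0 0 0 0"

```text
t: 7.27
eef_pos: [0.4098, 0.2457, 0.1009]
ee_rot: [3.136, -0.029, -1.182]
force: [0.2, 0.3, 0.8]
width: 0.0306
```

Run:
```python
from h import *
from station import eyes
X=np.load("X.npy")
b=U2W(handle(0),X)[0]
plan([b[0],b[1],b[2]-.009],-1.176)
f=eyes.grab_frame("scene"); save("s2",f["color"],(130,150,270,300),5)
```

```text
t 7.27 pos [0.4098 0.2457 0.1009] rot [ 3.1356 -0.0292 -1.1822] tool shift [-0.0065 -0.0031 -0.0019] dist 0.0075 F [0.2 0.3 0.8] w 0.0306
turn -0.0062
```

View pics/s2.png

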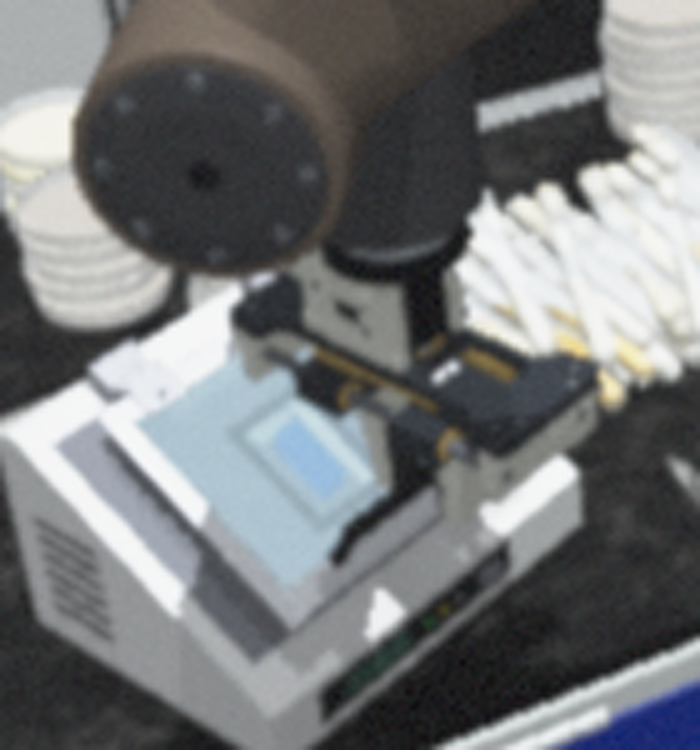

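Call:
apply_moves --pt "-0.3 -0.008 0 -0.001 0" --pt "-1 0 0 0 0" --pt "-1 0 0 0 0" --pt "-1 0 0 0 0" --pt "-1 0 0 0 0" --newtons 20

```text
t: 7.73
eef_pos: [0.4102, 0.2559, 0.1031]
ee_rot: [-3.141, -0.029, -1.179]
force: [12.6, -2.5, 1.1]
width: 0.0111
```

Call:
apply_moves --pt "-1 0 -0.002 0 0" --pt "-1 0 0 0 0"

```text
t: 7.9
eef_pos: [0.4106, 0.2559, 0.1022]
ee_rot: [3.139, -0.029, -1.181]
force: [7.6, 1.3, 2.2]
width: 0.0111
```

Run:
```python
from h import *
X=np.load("X.npy")
plan(U2W(handle(0),X)[0]-[0,0,.009])
# arc from current point: keep offset
R=Rn.from_euler('z',X[2]).as_matrix()
from station import arm
s=arm.get_state(); p=(s["eef_pos"]-[X[0],X[1],0])@R; print("unit frame",p, handle(0))
```

```text
t 7.9 pos [0.4106 0.2559 0.1022] rot [ 3.1393 -0.0286 -1.1806] tool shift [ 0.0026  0.0014 -0.0004] dist 0.003 F [7.6 1.3 2.2] w 0.0111
unit frame [-0.08215451  0.00261477  0.10218933] [-0.08357   0.        0.111676]
```

```bash
cat >> h.py <<'E'
def rows(W,s=None,rnd=4):
    from station import arm
    s=s or arm.get_state(); Rt=toolR(s)
    d=np.diff(np.array(W),axis=0)@Rt
    print([[float(x) for x in r] for r in d.round(rnd)], d.sum(0).round(4))
E
python3 - <<'E'
from h import *
X=np.load("X.npy")
A=np.linspace(0,2.05,25); W=[U2W(handle(a),X)[0] for a in A]
rows(W); print(handle(2.05))
E
```

```text
[[0.0004, 0.003, -0.0124], [0.0004, 0.002, -0.0126], [0.0004, 0.0009, -0.0127], [0.0004, -0.0002, -0.0128], [0.0004, -0.0013, -0.0127], [0.0003, -0.0024, -0.0125], [0.0003, -0.0034, -0.0123], [0.0003, -0.0045, -0.0119], [0.0003, -0.0055, -0.0115], [0.0003, -0.0064, -0.011], [0.0003, -0.0074, -0.0104], [0.0002, -0.0082, -0.0098], [0.0002, -0.009, -0.009], [0.0002, -0.0098, -0.0082], [0.0002, -0.0104, -0.0074], [0.0001, -0.011, -0.0064], [0.0001, -0.0115, -0.0055], [0.0001, -0.0119, -0.0045], [0.0, -0.0123, -0.0034], [0.0, -0.0125, -0.0024], [-0.0, -0.0127, -0.0013], [-0.0001, -0.0128, -0.0002], [-0.0001, -0.0127, 0.0009], [-0.0001, -0.0126, 0.002]] [ 0.0045 -0.1727 -0.1881]
[0.08952684 0.         0.29945198]
```

Call:
apply_moves --pt "-1 0.0004 0.003 -0.0124 0" --pt "-1 0.0004 0.002 -0.0126 0" --pt "-1 0.0004 0.001 -0.0127 0" --pt "-1 0.0004 0 -0.0128 0" --pt "-1 0.0004 -0.0013 -0.0127 0" --pt "-1 0.0003 -0.0024 -0.0125 0" --pt "-1 0.0003 -0.0034 -0.0123 0" --pt "-1 0.0003 -0.0045 -0.0119 0"

```text
t: 8.57
eef_pos: [0.4181, 0.2591, 0.2027]
ee_rot: [-3.14, -0.028, -1.18]
force: [27.2, 5.2, -15.8]
width: 0.0114
```

Run:
```python
from h import *
from station import eyes
X=np.load("X.npy")
plan(U2W(handle(2.05*8/24),X)[0]-[0,0,.009])
f=eyes.grab_frame("scene"); save("s3",f["color"],(130,130,270,300),4)
```

```text
t 8.57 pos [0.4181 0.2591 0.2027] rot [-3.1397 -0.0284 -1.1805] tool shift [0.0027 0.0035 0.0002] dist 0.0044 F [ 27.2   5.2 -15.8] w 0.0114
```

View pics/s3.png

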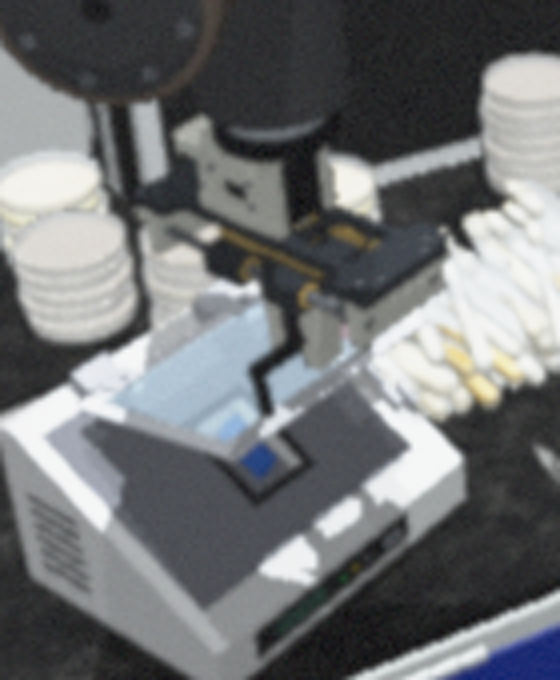

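Call:
apply_moves --pt "-1 0.0003 -0.0085 -0.0105 0" --pt "-1 0.0003 -0.0094 -0.01 0" --pt "-1 0.0003 -0.0084 -0.0104 0" --pt "-1 0.0002 -0.0082 -0.0098 0"

```text
t: 8.95
eef_pos: [0.4416, 0.2684, 0.241]
ee_rot: [3.125, -0.029, -1.182]
force: [-23.8, 0.9, 16.5]
width: 0.0112
```

Run:
```python
from h import *
X=np.load("X.npy")
plan(U2W(handle(2.05*12/24),X)[0]-[0,0,.009])
```

```text
t 8.95 pos [0.4416 0.2684 0.241 ] rot [ 3.1246 -0.0294 -1.1819] tool shift [ 0.0023  0.0012 -0.0042] dist 0.0049 F [-23.8   0.9  16.5] w 0.0112
```

Call:
apply_moves --pt "-1 0.0002 -0.0065 -0.01 0" --pt "-1 0.0002 -0.0078 -0.009 0" --pt "-1 0.0002 -0.0104 -0.0074 0" --pt "-1 0.0001 -0.011 -0.0064 0"

```text
t: 9.28
eef_pos: [0.4783, 0.2838, 0.2741]
ee_rot: [3.132, -0.029, -1.181]
force: [-6.5, 1.9, 4.3]
width: 0.0113
```

Call:
apply_moves --pt "-1 0.0001 -0.0115 -0.006 0" --pt "-1 0.0001 -0.0119 -0.005 0" --pt "-1 0 -0.0123 -0.0034 0" --pt "-1 0 -0.0125 -0.0024 0"

```text
t: 9.62
eef_pos: [0.5237, 0.3024, 0.2908]
ee_rot: [3.133, -0.03, -1.181]
force: [-3.0, -0.5, 2.2]
width: 0.0116
```

Run:
```python
from h import *
X=np.load("X.npy")
plan(U2W(handle(2.05*20/24),X)[0]-[0,0,.009])
```

```text
t 9.62 pos [0.5237 0.3024 0.2908] rot [ 3.1333 -0.0299 -1.1812] tool shift [ 0.002   0.0014 -0.001 ] dist 0.0026 F [-3.  -0.5  2.2] w 0.0116
```

Call:
apply_moves --pt "-1 0 -0.0127 -0.0012 0" --pt "-1 0 -0.0128 0 0" --pt "-1 0 -0.0127 0.001 0" --pt "-1 0 -0.0126 0.002 0" --pt "-1 0 0 0 0" --pt "-0.68 0 0 0 0" --pt "-0.68 0 0 0 0"

```text
t: 10.2
eef_pos: [0.5706, 0.3213, 0.2875]
ee_rot: [3.133, -0.03, -1.182]
force: [-0.6, -0.1, 1.0]
width: 0.0137
```

Run:
```python
from h import *
from station import eyes
X=np.load("X.npy")
plan(U2W(handle(2.05),X)[0]-[0,0,.009])
f=eyes.grab_frame("scene"); save("s4",f["color"],(130,80,270,270),4)
```

```text
t 10.2 pos [0.5706 0.3213 0.2875] rot [ 3.1332 -0.0304 -1.1818] tool shift [ 0.0014  0.0012 -0.0029] dist 0.0034 F [-0.6 -0.1  1. ] w 0.0137
```

View pics/s4.png

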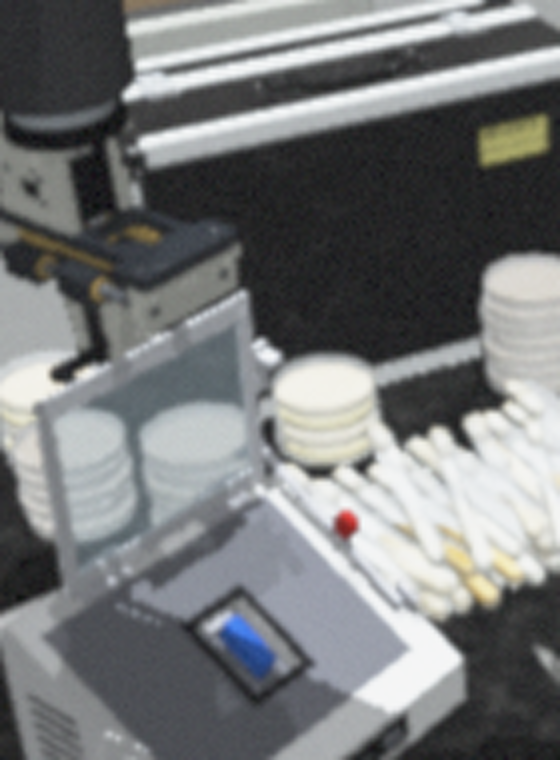

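Call:
apply_moves --pt "-0.6 0 0 0 0" --pt "-0.6 0 0 -0.005 0" --pt "-0.6 0 0 -0.015 0" --pt "-0.6 0 0 -0.02 0" --pt "-0.6 0 0 -0.03 0"

```text
t: 10.67
eef_pos: [0.5694, 0.3229, 0.3564]
ee_rot: [3.129, -0.031, -1.182]
force: [0.4, 0.3, 0.4]
width: 0.0173
```

Run:
```python
from h import *
from station import eyes
X=np.load("X.npy")
f=eyes.grab_frame("scene"); save("s5",f["color"],(130,80,270,270),4)
p=U2W(paddle(0)+[-.010,0,0],X)[0]; print(p)
plan([p[0],p[1],p[2]-.009],.395)
```

```text
[0.5253719  0.18179753 0.128356  ]
t 10.72 pos [0.5717 0.3236 0.3649] rot [ 3.1399 -0.0304 -1.1815] tool shift [0.1061 0.0962 0.2491] dist 0.2873 F [ 0.3 -0.1  8.1] w 0.0173
turn -1.5765
```

View pics/s5.png

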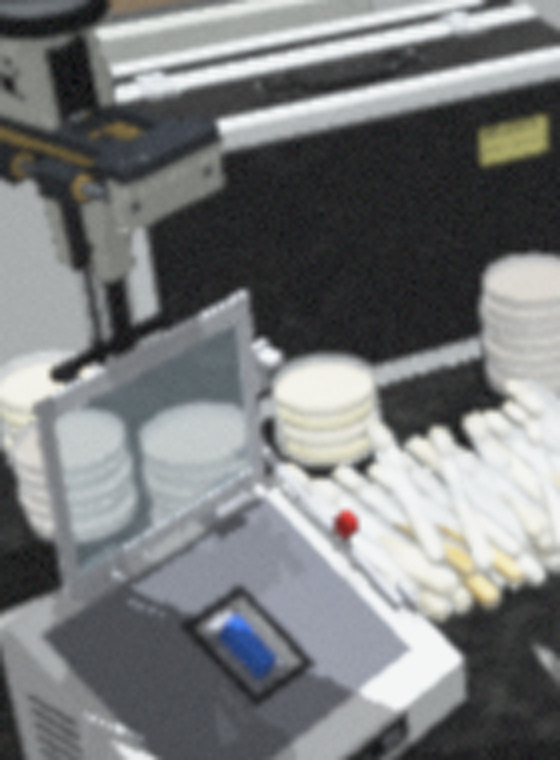

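Call:
apply_moves --pt "0 0.03 0.024 0 0" --pt "0 0.03 0.024 0 0" --pt "0 0.03 0.024 0 0" --pt "0 0.016 0.024 0 0" --pt "0 0 0 0 -0.122" --pt "0 0 0 0 -0.122" --pt "0 0 0 0 -0.122" --pt "0 0 0 0 -0.122" --pt "0 0 0 0 -0.122" --pt "0 0 0 0 -0.122" --pt "0 0 0 0 -0.122" --pt "0 0 0 0 -0.122"

```text
t: 11.72
eef_pos: [0.5217, 0.189, 0.362]
ee_rot: [3.112, -0.011, -0.2]
force: [-0.5, 1.2, -0.5]
width: 0.0441
```

Call:
apply_moves --pt "0 0 0 0 -0.12" --pt "0 0 0 0 -0.12" --pt "0 0 0 0 -0.12" --pt "0 0 0 0 -0.12" --pt "0 0 0 0 -0.12" --pt "0 0 0 0 0"

```text
t: 12.22
eef_pos: [0.5217, 0.189, 0.3619]
ee_rot: [3.111, 0.008, 0.4]
force: [0.1, -0.1, 0.7]
width: 0.0437
```

Run:
```python
from h import *
from station import eyes
X=np.load("X.npy")
ft=eyes.grab_frame("top");f=eyes.grab_frame("scene"); save("s6",f["color"],(130,80,270,270),4)
save("t6",ft["color"],(80,100,240,265),4)
# refine paddle from red blobs in both
for g,n in((ft,"top"),(f,"scene")):
    C=cv2.cvtColor(g["color"],cv2.COLOR_RGB2HSV); red=((C[...,0]<8)|(C[...,0]>172))&(C[...,1]>110)
    uv=proj(U2W(paddle(0),X),g)[0]; v,u=np.nonzero(red); k=np.hypot(u-uv[0],v-uv[1])<10
    print(n,uv.round(1),k.sum(),u[k].mean(),v[k].mean())
p=U2W(paddle(0)+[-.010,0,0],X)[0]
plan([p[0],p[1],p[2]-.009],.395)
```

```text
top [190.9 190. ] 20 190.9 190.8
scene [216.4 210.3] 24 216.04166666666666 210.45833333333334
t 12.32 pos [0.5218 0.189  0.3618] rot [3.1113 0.0077 0.39  ] tool shift [0.0024 0.0007 0.2426] dist 0.2426 F [0.5 0.1 0.4] w 0.0441
turn -0.005
```

View pics/t6.png

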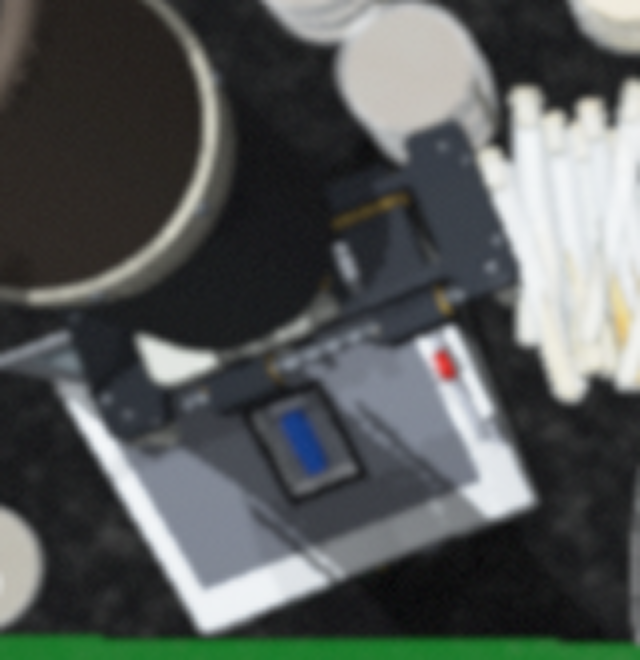

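View pics/s6.png

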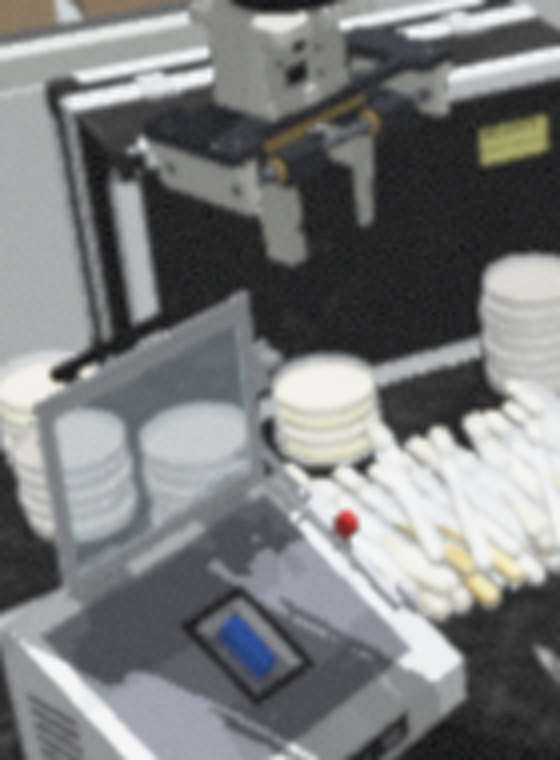

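Call:
apply_moves --pt "0 0.002 0.001 0.04 0" --pt "0 0 0 0.04 0" --pt "0 0 0 0.04 0" --pt "0 0 0 0.04 0" --pt "0 0 0 0.03 0" --pt "0 0 0 0.03 0" --pt "0 0 0 0.02 0" --pt "0 0 0 0.003 0" --pt "0 0 0 0 0"

```text
t: 13.07
eef_pos: [0.5247, 0.1809, 0.1178]
ee_rot: [3.11, 0.011, 0.391]
force: [-0.0, -0.5, 0.8]
width: 0.0438
```

Run:
```python
from h import *
from station import eyes
X=np.load("X.npy")
f=eyes.grab_frame("scene"); save("s7",f["color"],(130,130,270,280),4)
p=U2W(paddle(0)+[-.010,0,0],X)[0]
plan([p[0],p[1],p[2]-.009],.395)
```

```text
t 13.12 pos [0.5256 0.1816 0.1193] rot [3.1107 0.0081 0.3924] tool shift [-0.0001 -0.0003 -0.0001] dist 0.0003 F [-0.5  0.6  1.5] w 0.0438
turn -0.0026
```

View pics/s7.png

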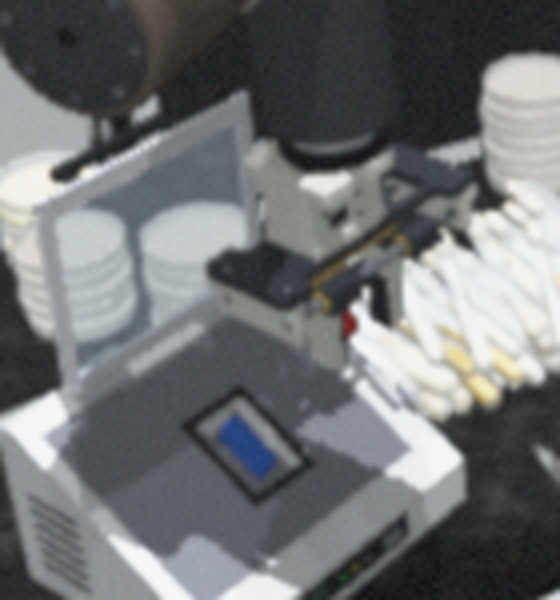

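Call:
apply_moves --pt "-1 0 0 0 0" --pt "-1 0 0 0 0" --pt "-1 0 0 0 0" --pt "-1 0 0 0 0" --pt "-1 0 0 0 0" --pt "-1 0 0 0 0" --newtons 10

```text
t: 13.62
eef_pos: [0.5251, 0.1824, 0.1188]
ee_rot: [3.113, 0.007, 0.394]
force: [-5.6, 12.7, 0.5]
width: 0.0103
```

Run:
```python
from h import *
X=np.load("X.npy")
plan(U2W(paddle(0)+[-.010,0,-.009],X)[0])
A=np.linspace(0,.76,13); W=[U2W(paddle(a),X)[0] for a in A]
rows(W)
```

```text
t 13.62 pos [0.5251 0.1824 0.1188] rot [3.1129 0.0071 0.3937] tool shift [ 0.      0.0007 -0.0005] dist 0.0009 F [-5.6 12.7  0.5] w 0.0103
[[-0.0031, 0.0001, -0.0029], [-0.0032, 0.0001, -0.0027], [-0.0034, 0.0001, -0.0025], [-0.0036, 0.0001, -0.0023], [-0.0037, 0.0001, -0.0021], [-0.0038, 0.0001, -0.0018], [-0.0039, 0.0001, -0.0016], [-0.004, 0.0, -0.0013], [-0.0041, 0.0, -0.0011], [-0.0042, 0.0, -0.0008], [-0.0042, 0.0, -0.0006], [-0.0042, 0.0, -0.0003]] [-0.0454  0.0006 -0.0202]
```

Call:
apply_moves --pt "-1 0 -0.002 0 0" --pt "-1 -0.0031 0 -0.0029 0" --pt "-1 -0.0032 0 -0.0027 0" --pt "-1 -0.0034 0 -0.0025 0" --pt "-1 -0.0036 0 -0.0023 0" --pt "-1 -0.0037 0 -0.0021 0" --pt "-1 -0.0038 0 -0.0018 0" --pt "-1 -0.0039 0 -0.0016 0"

```text
t: 14.28
eef_pos: [0.5007, 0.1728, 0.1339]
ee_rot: [3.11, 0.011, 0.393]
force: [2.7, -4.5, -5.8]
width: 0.0102
```

Call:
apply_moves --pt "-1 -0.004 0 -0.0013 0" --pt "-1 -0.0041 0 -0.0011 0" --pt "-1 -0.0042 0 -0.0008 0"

```text
t: 14.53
eef_pos: [0.4892, 0.168, 0.137]
ee_rot: [3.11, 0.011, 0.393]
force: [3.4, -4.1, -7.3]
width: 0.0098
```

Run:
```python
from h import *
from station import eyes
X=np.load("X.npy")
f=eyes.grab_frame("scene"); save("s8",f["color"],(130,130,270,280),4)
plan(U2W(paddle(.733)+[-.010,0,-.009],X)[0])
```

```text
t 14.58 pos [0.4885 0.1678 0.137 ] rot [3.1099 0.0114 0.393 ] tool shift [-0.004   0.0013 -0.0027] dist 0.005 F [ 1.2 -5.7 -7.8] w 0.0099
```

View pics/s8.png

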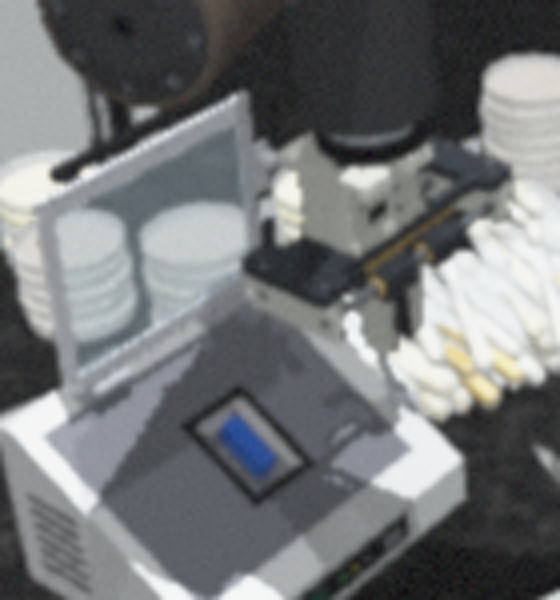

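Call:
apply_moves --pt "-1 -0.0042 0 -0.0005 0" --pt "-1 -0.003 0 0 0" --pt "-1 0 0 0 0"

```text
t: 14.83
eef_pos: [0.4845, 0.1663, 0.1384]
ee_rot: [3.11, 0.007, 0.394]
force: [10.9, -5.6, -9.4]
width: 0.0102
```

Run:
```python
from h import *
X=np.load("X.npy")
plan(U2W(paddle(.733)+[-.010,0,-.009],X)[0])
```

```text
t 14.83 pos [0.4845 0.1663 0.1384] rot [3.1099 0.0066 0.3941] tool shift [ 0.0002  0.0014 -0.0014] dist 0.002 F [10.9 -5.6 -9.4] w 0.0102
```

Call:
apply_moves --pt "-1 -0.002 0 -0.0005 0" --pt "-1 0 0 0 0" --pt "-0.4 0.001 0 0 0" --pt "-0.2 0 0 0 0" --pt "-0.2 0 0 0 0" --pt "-0.2 -0.01 0 -0.005 0" --pt "-0.2 -0.015 0 -0.02 0" --pt "-0.2 -0.015 0 -0.03 0" --pt "-0.2 0 0 -0.04 0" --pt "-0.2 0 0 -0.04 0" --pt "-0.2 0 0 -0.04 0"

```text
t: 15.75
eef_pos: [0.4436, 0.1561, 0.3167]
ee_rot: [3.112, 0.008, 0.395]
force: [2.0, 0.8, 0.1]
width: 0.035
```

Run:
```python
from h import *
from station import eyes
X=np.load("X.npy")
f=eyes.grab_frame("scene"); save("s9",f["color"],(130,130,270,280),4)
for g in (f,):
    C=cv2.cvtColor(g["color"],cv2.COLOR_RGB2HSV); red=((C[...,0]<8)|(C[...,0]>172))&(C[...,1]>110)
    for a in (.6,.7,.733): print(a,proj(U2W(paddle(a),X),g)[0])
    uv=proj(U2W(paddle(.733),X),g)[0]; v,u=np.nonzero(red); k=np.hypot(u-uv[0],v-uv[1])<12
    print(uv.round(1),k.sum(),u[k].mean(),v[k].mean())
plan(U2W(handle(2.05),X)[0]-[0,0,-.06],-1.176)
```

```text
0.6 [224.91777015 208.95791087]
0.7 [226.64269162 209.45782801]
0.733 [227.22246032 209.66792553]
[227.2 209.7] 23 225.7391304347826 210.65217391304347
t 15.8 pos [0.447  0.1574 0.3253] rot [ 3.1121 -0.0039  0.3954] tool shift [ 0.1761 -0.1013 -0.0365] dist 0.2064 F [ 4.7  2.5 11.4] w 0.0352
turn 1.5714
```

View pics/s9.png

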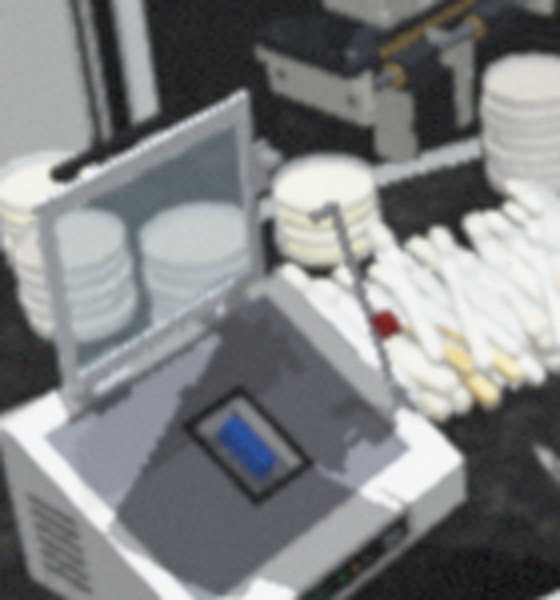

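Run:
```python
from h import *; import pickle
X=np.load("X.npy"); f,_=pickle.load(open("scene0.pkl","rb"))
for a in (.6,.68,.733,.78): 
  for s,o in((.156,0),(.065,0)): print(a,s,((proj(U2W(paddle(a,s,o),X),f)[0]-130)*4).round(0))
```

```text
0.6 0.156 [315. 202.]
0.6 0.065 [365. 317.]
0.68 0.156 [326. 201.]
0.68 0.065 [370. 317.]
0.733 0.156 [334. 201.]
0.733 0.065 [373. 317.]
0.78 0.156 [342. 201.]
0.78 0.065 [376. 317.]
```

Call:
apply_moves --pt "-0.6 0 0 -0.02 0.12" --pt "-0.6 0 0 -0.01 0.12" --pt "-0.6 0 0 -0.01 0.12" --pt "-0.6 0 0 0 0.12" --pt "-0.6 0 0 0 0.12" --pt "-0.6 0 0 0 0.12" --pt "-0.6 0 0 0 0.12" --pt "-0.6 0 0 0 0.12" --pt "-0.6 0 0 0 0.12" --pt "-0.6 0 0 0 0.12" --pt "-0.6 0 0 0 0.12" --pt "-0.6 0 0 0 0.12"

```text
t: 16.8
eef_pos: [0.444, 0.1576, 0.3544]
ee_rot: [3.13, -0.029, -1.051]
force: [-0.2, -0.1, 0.1]
width: 0.0175
```

Call:
apply_moves --pt "-0.6 0 0 0 0.12" --pt "-0.6 0 0 0 0.012" --pt "-0.6 0 0 0 0"

```text
t: 17.05
eef_pos: [0.4443, 0.1578, 0.3544]
ee_rot: [3.133, -0.03, -1.175]
force: [-0.1, 0.6, 0.2]
width: 0.0176
```

Run:
```python
from h import *
plan([.5717,.3236,.365],-1.1815)
```

```text
t 17.05 pos [0.4443 0.1578 0.3544] rot [ 3.1334 -0.0301 -1.1749] tool shift [-0.1035 -0.1814 -0.0152] dist 0.2094 F [-0.1  0.6  0.2] w 0.0176
turn 0.0066
```

Call:
apply_moves --pt "-0.6 -0.017 -0.03 -0.008 0.006" --pt "-0.6 -0.017 -0.03 -0.007 0" --pt "-0.6 -0.017 -0.03 0 0" --pt "-0.6 -0.017 -0.03 0 0" --pt "-0.6 -0.017 -0.03 0 0" --pt "-0.6 -0.018 -0.031 0 0" --pt "-0.6 0 0 0 0" --pt "-0.6 0 0 0 0"

```text
t: 17.72
eef_pos: [0.5736, 0.3234, 0.362]
ee_rot: [3.13, -0.032, -1.179]
force: [-1.3, 0.2, 0.2]
width: 0.0175
```

Run:
```python
from h import *
plan([.5706,.3213,.2875],-1.1815)
```

```text
t 17.72 pos [0.5736 0.3234 0.362 ] rot [ 3.1295 -0.0318 -1.1793] tool shift [-0.0016  0.0027  0.0745] dist 0.0746 F [-1.3  0.2  0.2] w 0.0175
turn 0.0022
```

Call:
apply_moves --pt "-0.6 -0.0016 0.0027 0.015 0.002" --pt "-0.6 0 0 0.015 0" --pt "-0.6 0 0 0.015 0" --pt "-0.6 0 0 0.015 0" --pt "-0.6 0 0 0.014 0" --pt "-0.6 0 0 0 0" --pt "-1 0 0 0 0" --pt "-1 0 0 0 0" --pt "-1 0 0 0 0" --newtons 20

```text
t: 18.47
eef_pos: [0.5706, 0.3199, 0.292]
ee_rot: [3.135, -0.03, -1.185]
force: [-0.8, -2.7, 0.5]
width: 0.011
```

Run:
```python
from h import *
from station import eyes
X=np.load("X.npy")
f=eyes.grab_frame("scene"); save("s10",f["color"],(130,80,270,270),4)
plan([.5706,.3213,.2875],-1.1815)
A=np.linspace(2.05,1.50,11); W=[U2W(handle(a),X)[0] for a in A]
rows(W)
```

```text
t 18.52 pos [0.5707 0.3199 0.2919] rot [ 3.1348 -0.0305 -1.1853] tool shift [-0.0014 -0.0005  0.0044] dist 0.0046 F [ 0.6 -1.3  0.9] w 0.0109
turn -0.0038
[[0.0001, 0.0081, -0.0013], [0.0001, 0.0082, -0.0009], [0.0001, 0.0082, -0.0004], [0.0001, 0.0082, 0.0], [0.0001, 0.0082, 0.0005], [0.0001, 0.0082, 0.0009], [0.0, 0.0081, 0.0014], [0.0, 0.008, 0.0018], [0.0, 0.0079, 0.0022], [-0.0, 0.0078, 0.0027]] [0.0006 0.0809 0.0067]
```

View pics/s10.png

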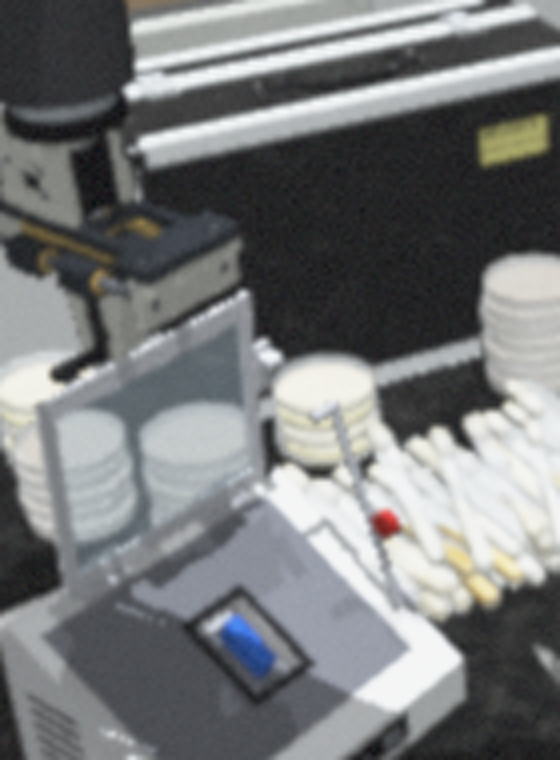

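Call:
apply_moves --pt "-1 0 0.0081 -0.0013 0" --pt "-1 0 0.0082 -0.0009 0" --pt "-1 0 0.0082 -0.0004 0" --pt "-1 0 0.0082 0 0" --pt "-1 0 0.0082 0.0005 0" --pt "-1 0 0.0082 0.0009 0" --pt "-1 0 0.0081 0.0014 0"

```text
t: 19.1
eef_pos: [0.5165, 0.2983, 0.2909]
ee_rot: [3.134, -0.03, -1.186]
force: [1.4, -3.3, 1.7]
width: 0.0113
```

Run:
```python
from h import *
from station import eyes
X=np.load("X.npy")
f=eyes.grab_frame("scene"); save("s11",f["color"],(130,80,270,270),4)
plan(U2W(handle(2.05-.055*7),X)[0]-[0,0,.009])
```

```text
t 19.15 pos [0.5153 0.2978 0.2907] rot [ 3.1327 -0.0301 -1.1857] tool shift [ 0.0009 -0.0018 -0.0001] dist 0.002 F [-1.4 -3.7  0.9] w 0.0114
```

View pics/s11.png

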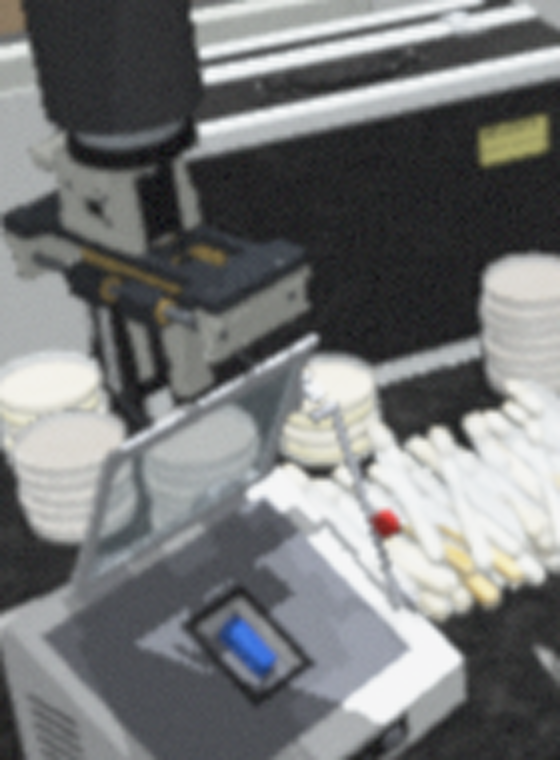

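Call:
apply_moves --pt "-1 0 0.008 0.0018 0" --pt "-1 0 0.0079 0.0022 0" --pt "-1 0 0 0 0"

```text
t: 19.4
eef_pos: [0.5011, 0.2921, 0.2864]
ee_rot: [3.132, -0.03, -1.186]
force: [0.4, -2.4, 0.1]
width: 0.0111
```

Call:
apply_moves --pt "-1 0 0.004 0.0013 0" --pt "-1 0 0 0 0"

```text
t: 19.57
eef_pos: [0.4991, 0.2913, 0.2857]
ee_rot: [3.134, -0.03, -1.185]
force: [3.1, -2.3, 0.7]
width: 0.0109
```

Run:
```python
from h import *
from station import eyes
X=np.load("X.npy")
f=eyes.grab_frame("scene"); save("s12",f["color"],(130,80,270,270),4)
plan(U2W(handle(1.53),X)[0]-[0,0,.009])
```

```text
t 19.62 pos [0.4992 0.2913 0.2857] rot [ 3.1339 -0.0304 -1.1855] tool shift [ 0.0012  0.0004 -0.    ] dist 0.0012 F [ 3.2 -1.7  1.1] w 0.011
```

View pics/s12.png

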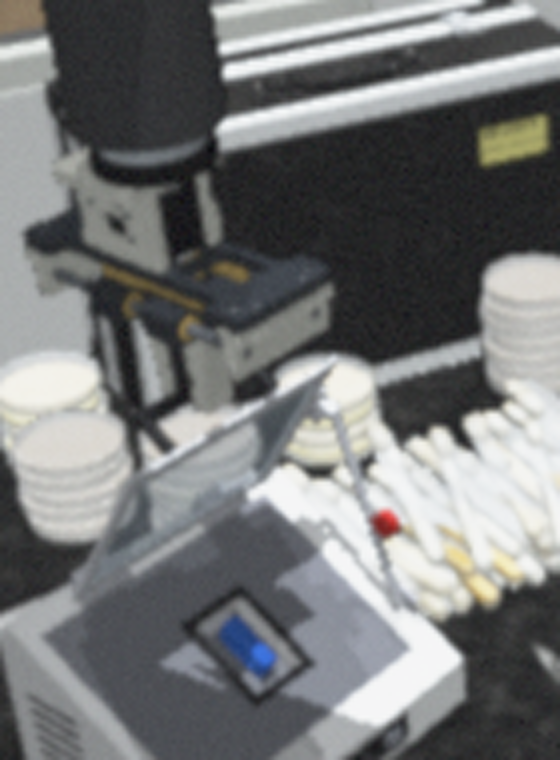

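Call:
apply_moves --pt "-1 0 0.003 0.001 0" --pt "-1 0 0 0 0" --pt "-1 0 0 0 0"

```text
t: 19.87
eef_pos: [0.4983, 0.291, 0.2855]
ee_rot: [3.138, -0.03, -1.186]
force: [9.3, -0.2, 0.0]
width: 0.0114
```

Run:
```python
from h import *
X=np.load("X.npy")
for a in (1.53,1.5): plan(U2W(handle(a),X)[0]-[0,0,.009])
```

```text
t 19.87 pos [0.4983 0.291  0.2855] rot [ 3.1379 -0.0301 -1.1857] tool shift [ 0.0012 -0.0005 -0.0002] dist 0.0014 F [ 9.3 -0.2  0. ] w 0.0114
t 19.87 pos [0.4983 0.291  0.2855] rot [ 3.1379 -0.0301 -1.1857] tool shift [0.0012 0.0037 0.0013] dist 0.0041 F [ 9.3 -0.2  0. ] w 0.0114
```

Call:
apply_moves --pt "-1 0 -0.002 -0.0005 0" --pt "-0.7 0 0 0 0" --pt "-0.6 0 0 0 0" --pt "-0.6 0 0 0 0" --pt "-0.6 0 0 -0.01 0" --pt "-0.6 0 0 -0.02 0" --pt "-0.6 0 0 -0.03 0" --pt "-0.6 0 0 -0.04 0" --pt "-0.6 0 0 -0.04 0"

```text
t: 20.62
eef_pos: [0.4968, 0.2947, 0.4268]
ee_rot: [3.132, -0.031, -1.185]
force: [1.6, 0.5, 0.6]
width: 0.0176
```

Run:
```python
from h import *
from station import eyes
X=np.load("X.npy")
f=eyes.grab_frame("scene"); save("s13",f["color"],(130,80,270,270),4)
plan(U2W(handle(1.53),X)[0]-[0,0,.009])
for a in (1.45,1.5,1.53,1.6,1.65): print(a,[((proj(U2W(handle(a,.160,0,y),X),f)[0]-[130,80])*4).round(0) for y in (-.09,.09)])
```

```text
t 20.67 pos [0.4991 0.2952 0.4362] rot [-3.1393 -0.0291 -1.1858] tool shift [0.0005 0.0021 0.1505] dist 0.1505 F [ 1.1  0.1 10.4] w 0.0174
1.45 [array([353., 368.]), array([146., 492.])]
1.5 [array([346., 359.]), array([137., 482.])]
1.53 [array([341., 353.]), array([132., 476.])]
1.6 [array([329., 341.]), array([120., 463.])]
1.65 [array([321., 333.]), array([111., 454.])]
```

View pics/s13.png

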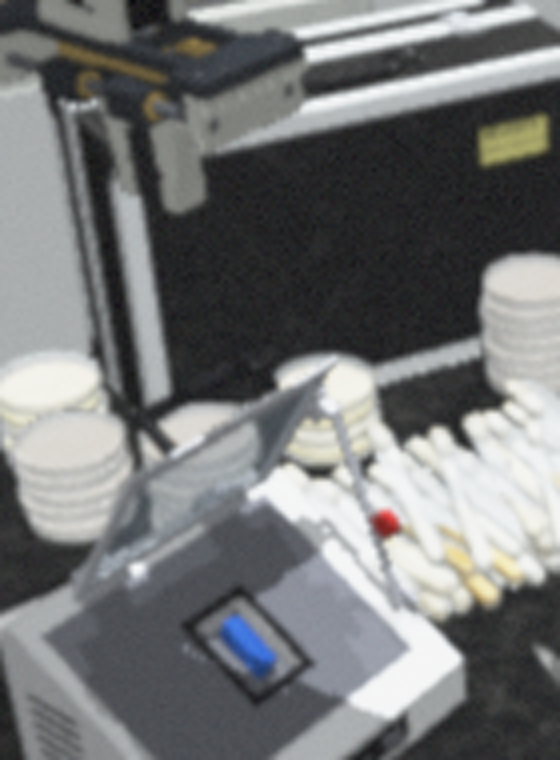

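Run:
```python
from h import *
plan([.62,.10,.64],.395)
```

```text
t 20.67 pos [0.4991 0.2952 0.4362] rot [-3.1393 -0.0291 -1.1858] tool shift [ 0.2322 -0.0392 -0.1971] dist 0.3071 F [ 1.1  0.1 10.4] w 0.0174
turn -1.5808
```

Call:
apply_moves --pt "-0.2 0.029 -0.005 -0.025 0" --pt "-0.2 0.029 -0.005 -0.025 0" --pt "-0.2 0.029 -0.005 -0.025 0" --pt "-0.2 0.029 -0.005 -0.025 0" --pt "-0.2 0.029 -0.005 -0.025 0" --pt "-0.2 0.029 -0.005 -0.025 0" --pt "-0.2 0.029 -0.005 -0.025 0" --pt "-0.2 0.029 -0.005 -0.022 0" --pt "-0.2 0 0 0 -0.122" --pt "-0.2 0 0 0 -0.122" --pt "-0.2 0 0 0 -0.122" --pt "-0.2 0 0 0 -0.122"

```text
t: 21.67
eef_pos: [0.6209, 0.1012, 0.6289]
ee_rot: [3.12, -0.022, -0.692]
force: [0.3, -0.2, 0.6]
width: 0.0348
```

Call:
apply_moves --pt "-0.2 0 0 0 -0.122" --pt "-0.2 0 0 0 -0.122" --pt "-0.2 0 0 0 -0.122" --pt "-0.2 0 0 0 -0.122" --pt "-0.2 0 0 0 -0.122" --pt "-0.2 0 0 0 -0.122" --pt "-0.2 0 0 0 -0.122" --pt "-0.2 0 0 0 -0.122" --pt "-0.2 0 0 0 -0.117"

```text
t: 22.42
eef_pos: [0.6205, 0.1015, 0.6292]
ee_rot: [3.112, 0.009, 0.402]
force: [-0.1, -0.1, 0.6]
width: 0.0347
```

```bash
cat > tilt.py <<'E'
from h import *
from station import arm
s=arm.get_state(); R=toolR(s); z=R[:,2]
X=np.load("X.npy"); Ru=Rn.from_euler('z',X[2]).as_matrix(); zu=Ru.T@z; yu=Ru.T@R[:,1]
print("t",round(s["t"],2),"pos",s["eef_pos"].round(3),"q",s["q"].round(3),"toolz in unit",zu.round(3),"tilt fwd deg",np.degrees(np.arctan2(zu[0],-zu[2])).round(2),"side",np.degrees(np.arcsin(zu[1])).round(2),"tooly unit",yu.round(3), "F",s["force"].round(1))
E
python3 tilt.py
```

```text
t 22.42 pos [0.621 0.101 0.629] q [ 0.49   0.346  0.882  0.034 -2.118  1.5  ] toolz in unit [-0.009 -0.03  -1.   ] tilt fwd deg -0.49 side -1.72 tooly unit [ 0.007 -1.     0.03 ] F [-0.1 -0.1  0.6]
```

Call:
apply_moves --pt "-0.2 0.03 0 -0.025 0" --pt "-0.2 0.03 0 -0.025 0" --pt "-0.2 0.03 0 -0.025 0" --pt "-0.2 0.03 0 -0.025 0" --pt "-0.2 0.03 0 -0.025 0" --pt "-0.2 0.03 0 -0.025 0"

```text
t: 22.92
eef_pos: [0.6869, 0.1517, 0.6642]
ee_rot: [3.072, -0.09, 0.4]
force: [0.3, -0.8, 0.4]
width: 0.0349
```

```bash
python3 tilt.py
```

```text
t 22.92 pos [0.687 0.152 0.664] q [ 0.538  0.528  1.252  0.101 -2.212  1.494] toolz in unit [ 0.09  -0.069 -0.994] tilt fwd deg 5.16 side -3.94 tooly unit [-0.001 -0.998  0.069] F [ 0.3 -0.8  0.4]
```

Run:
```python
from h import *
plan([.51,.42,.66],.395)
```

```text
t 22.92 pos [0.6869 0.1517 0.6642] rot [ 3.0723 -0.0898  0.3999] tool shift [-0.0586 -0.3152 -0.0229] dist 0.3214 F [ 0.3 -0.8  0.4] w 0.0349
turn 0.0049
```

Call:
apply_moves --pt "-0.2 -0.007 -0.039 -0.003 0" --pt "-0.2 -0.007 -0.039 -0.003 0" --pt "-0.2 -0.007 -0.039 -0.003 0" --pt "-0.2 -0.007 -0.039 -0.003 0" --pt "-0.2 -0.007 -0.039 -0.003 0" --pt "-0.2 -0.007 -0.039 -0.003 0" --pt "-0.2 -0.007 -0.039 -0.003 0" --pt "-0.2 -0.007 -0.039 -0.003 0"

```text
t: 23.58
eef_pos: [0.5109, 0.4178, 0.6639]
ee_rot: [3.077, -0.091, 0.4]
force: [1.1, 0.3, 0.5]
width: 0.0345
```

Call:
apply_moves --pt "-0.2 0.03 -0.008 -0.025 0" --pt "-0.2 0.03 -0.008 -0.025 0" --pt "-0.2 0.03 -0.008 -0.025 0" --pt "-0.2 0.03 -0.008 -0.025 0"

```text
t: 23.92
eef_pos: [0.5465, 0.4491, 0.681]
ee_rot: [3.08, -0.171, 0.406]
force: [0.6, 0.3, 1.4]
width: 0.0349
```

```bash
python3 tilt.py
```

```text
t 23.92 pos [0.546 0.449 0.681] q [ 1.042  0.526  1.251  0.185 -2.186  1.045] toolz in unit [ 0.17  -0.06  -0.984] tilt fwd deg 9.81 side -3.42 tooly unit [ 0.    -0.998  0.061] F [0.6 0.3 1.4]
```

Call:
apply_moves --pt "-0.2 0.03 -0.01 -0.02 0" --pt "-0.2 0.03 -0.01 -0.02 0" --pt "-0.2 0.03 -0.01 -0.02 0" --pt "-0.2 0.03 -0.01 -0.02 0" --pt "-0.2 0.03 -0.01 -0.02 0" --pt "-0.2 0.03 -0.01 -0.02 0"

```text
t: 24.42
eef_pos: [0.5789, 0.4952, 0.6931]
ee_rot: [3.092, -0.313, 0.414]
force: [-0.4, 0.0, -0.6]
width: 0.0351
```

```bash
python3 tilt.py
```

```text
t 24.42 pos [0.579 0.495 0.693] q [ 1.072  0.543  1.251  0.258 -2.044  1.05 ] toolz in unit [ 0.308 -0.044 -0.95 ] tilt fwd deg 17.97 side -2.53 tooly unit [ 0.003 -0.999  0.047] F [-0.4  0.  -0.6]
```

Call:
apply_moves --pt "-0.2 0.03 -0.02 -0.015 0" --pt "-0.2 0.03 -0.02 -0.015 0" --pt "-0.2 0.03 -0.02 -0.015 0" --pt "-0.2 0.03 -0.02 -0.015 0" --pt "-0.2 0.03 -0.02 -0.015 0" --pt "-0.2 0.03 -0.02 -0.015 0"

```text
t: 24.92
eef_pos: [0.5823, 0.5865, 0.7038]
ee_rot: [3.115, -0.464, 0.421]
force: [0.4, -0.3, 0.1]
width: 0.0352
```

```bash
python3 tilt.py
```

```text
t 24.92 pos [0.582 0.587 0.704] q [ 1.163  0.579  1.251  0.346 -1.889  0.99 ] toolz in unit [ 0.448 -0.015 -0.894] tilt fwd deg 26.59 side -0.87 tooly unit [ 0.014 -1.     0.024] F [ 0.4 -0.3  0.1]
```

Call:
apply_moves --pt "-0.2 0.03 -0.02 -0.015 0" --pt "-0.2 0.03 -0.02 -0.015 0" --pt "-0.2 0 0 0 0"

```text
t: 25.17
eef_pos: [0.5791, 0.6137, 0.7127]
ee_rot: [3.126, -0.516, 0.424]
force: [0.6, 0.3, -0.1]
width: 0.035
```

```bash
python3 tilt.py
python3 - <<'E'
from h import *
from station import eyes,arm
X=np.load("X.npy"); s=arm.get_state()
f=eyes.grab_frame("scene"); g=eyes.grab_frame("top"); save("s14",f["color"],(130,80,270,270),4); save("t14",g["color"],(80,140,225,265),5)
import pickle; pickle.dump((f,g),open("fg14.pkl","wb"))
# blue grip centroid
for n,F in(("s",f),("t",g)):
    C=cv2.cvtColor(F["color"],cv2.COLOR_RGB2HSV); b=(abs(C[...,0].astype(int)-111)<9)&(C[...,1]>150)
    uv=proj(U2W(mouth+n_*.0095,X),F)[0]; v,u=np.nonzero(b); k=np.hypot(u-uv[0],v-uv[1])<15
    print(n,uv.round(1),k.sum(),u[k].mean() if k.sum() else 0,v[k].mean() if k.sum() else 0)
G=mouth+n_*.0095
plan(U2W(G+n_*.20,X)[0]); plan(U2W(G+n_*.03,X)[0])
E
```

```text
t 25.17 pos [0.579 0.614 0.713] q [ 1.194  0.586  1.25   0.377 -1.84   0.971] toolz in unit [ 0.494 -0.001 -0.87 ] tilt fwd deg 29.57 side -0.08 tooly unit [ 0.021 -1.     0.013] F [ 0.6  0.3 -0.1]
s [193.4 238.7] 85 191.34117647058824 240.64705882352942
t [155.9 211.5] 73 156.08219178082192 210.91780821917808
t 25.27 pos [0.5795 0.6117 0.7128] rot [ 3.1259 -0.5139  0.4224] tool shift [-0.4996  0.2536  0.2254] dist 0.6039 F [ 0.2 -0.6  1. ] w 0.0353
t 25.27 pos [0.5795 0.6117 0.7128] rot [ 3.1259 -0.5139  0.4224] tool shift [-0.498   0.2533  0.3954] dist 0.6844 F [ 0.2 -0.6  1. ] w 0.0353
```

View pics/t14.png

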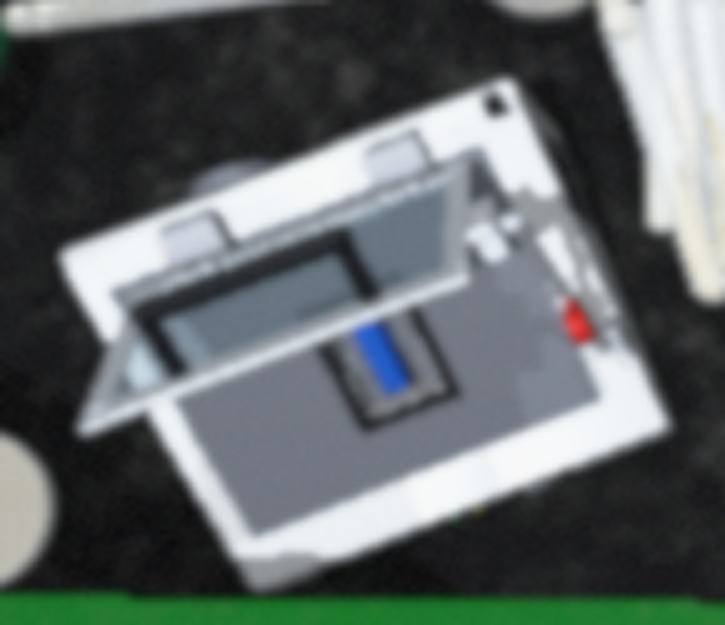

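View pics/s14.png

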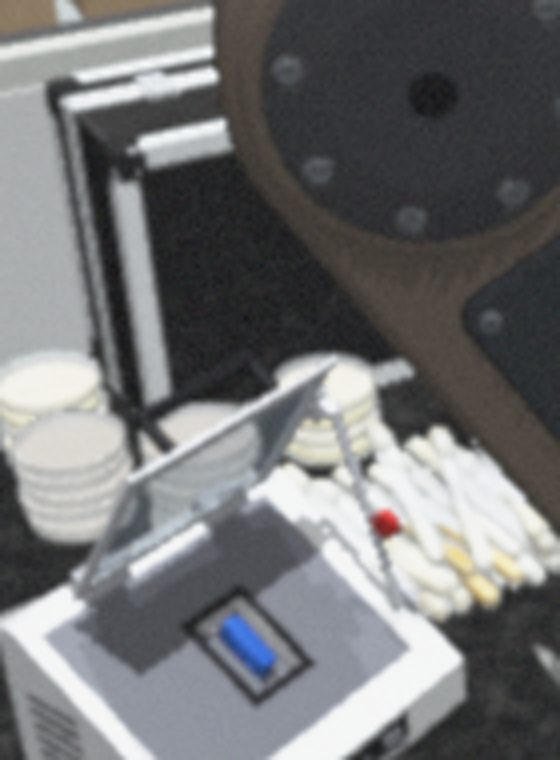

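Call:
apply_moves --pt "-1 -0.033 0.017 0.015 0" --pt "-1 -0.033 0.017 0.015 0" --pt "-1 -0.033 0.017 0.015 0" --pt "-1 -0.033 0.017 0.015 0" --pt "-1 -0.033 0.017 0.015 0" --pt "-1 -0.033 0.017 0.015 0" --pt "-1 -0.033 0.017 0.015 0" --pt "-1 -0.033 0.017 0.015 0" --pt "-1 -0.033 0.017 0.015 0" --pt "-1 -0.033 0.017 0.015 0" --pt "-1 0 0 0 0"

```text
t: 26.18
eef_pos: [0.4723, 0.3961, 0.4608]
ee_rot: [3.115, -0.505, 0.423]
force: [0.2, -0.2, -2.3]
width: 0.0007
```

```bash
python3 tilt.py
python3 - <<'E'
from h import *
from station import arm
X=np.load("X.npy"); s=arm.get_state()
G=mouth+n_*.0095
plan(U2W(G+n_*.18,X)[0]); plan(U2W(G,X)[0])
# turn needed so tool y = -unit y
R=toolR(s);Ru=Rn.from_euler('z',X[2]).as_matrix(); x=R.T@Ru@np.array([0,-1,0]); print("turn",np.arctan2(-x[0],x[1]))
E
```

```text
t 26.18 pos [0.472 0.396 0.461] q [ 1.231 -0.098 -0.281  0.43  -1.083  0.61 ] toolz in unit [ 0.484 -0.013 -0.875] tilt fwd deg 28.96 side -0.74 tooly unit [ 0.015 -1.     0.023] F [ 0.2 -0.2 -2.3]
t 26.18 pos [0.4723 0.3961 0.4608] rot [ 3.115  -0.5049  0.4231] tool shift [-0.2125  0.1015  0.1181] dist 0.2634 F [ 0.2 -0.2 -2.3] w 0.0007
t 26.18 pos [0.4723 0.3961 0.4608] rot [ 3.115  -0.5049  0.4231] tool shift [-0.2091  0.0992  0.298 ] dist 0.3773 F [ 0.2 -0.2 -2.3] w 0.0007
turn 0.024601612691806683
```

Call:
apply_moves --pt "-1 -0.03 0.0145 0.015 0" --pt "-1 -0.03 0.0145 0.015 0" --pt "-1 -0.03 0.0145 0.015 0" --pt "-1 -0.03 0.0145 0.015 0" --pt "-1 -0.03 0.0145 0.015 0" --pt "-1 -0.03 0.0145 0.015 0" --pt "-1 -0.03 0.0145 0.015 0.02" --pt "-1 0 0 0 0"

```text
t: 26.85
eef_pos: [0.3955, 0.2485, 0.2698]
ee_rot: [3.128, -0.509, 0.397]
force: [0.4, -1.6, -1.3]
width: 0.0003
```

```bash
python3 tilt.py
python3 - <<'E'
from h import *
from station import arm
X=np.load("X.npy"); s=arm.get_state()
G=mouth+n_*.0095
plan(U2W(G+n_*.03,X)[0]); plan(U2W(G,X)[0])
R=toolR(s);Ru=Rn.from_euler('z',X[2]).as_matrix(); x=R.T@Ru@np.array([0,-1,0]); print("turn",np.arctan2(-x[0],x[1]))
E
```

```text
t 26.85 pos [0.395 0.248 0.27 ] q [ 1.267 -0.35  -0.929  0.594 -0.748  0.305] toolz in unit [ 0.487 -0.012 -0.873] tilt fwd deg 29.17 side -0.69 tooly unit [-0.004 -1.     0.012] F [ 0.4 -1.6 -1.3]
t 26.85 pos [0.3955 0.2485 0.2698] rot [ 3.1284 -0.509   0.3973] tool shift [-0.0035 -0.0004  0.1614] dist 0.1614 F [ 0.4 -1.6 -1.3] w 0.0003
t 26.85 pos [0.3955 0.2485 0.2698] rot [ 3.1284 -0.509   0.3973] tool shift [-0.003  -0.0008  0.1914] dist 0.1914 F [ 0.4 -1.6 -1.3] w 0.0003
turn 0.0020012716421718866
```

Call:
apply_moves --pt "-1 -0.003 -0.001 0.03 0" --pt "-1 0 0 0.03 0" --pt "-1 0 0 0.03 0" --pt "-1 0 0 0.03 0" --pt "-1 0 0 0.03 0" --pt "-1 0 0 0.015 0" --pt "-1 0 0 0 0"

```text
t: 27.43
eef_pos: [0.4833, 0.2933, 0.1557]
ee_rot: [3.134, -0.47, 0.397]
force: [0.6, -1.3, 0.5]
width: 0.0002
```

```bash
python3 tilt.py
python3 - <<'E'
from h import *
from station import arm,eyes
X=np.load("X.npy"); s=arm.get_state()
G=mouth+n_*.0095
plan(U2W(G,X)[0])
f=eyes.grab_frame("scene"); save("s15",f["color"],(130,130,270,300),4)
g=eyes.grab_frame("top"); save("t15",g["color"],(80,140,225,265),5)
E
```

```text
t 27.43 pos [0.483 0.293 0.156] q [ 0.87   0.002 -1.014  1.026 -0.252  0.131] toolz in unit [ 0.453 -0.007 -0.891] tilt fwd deg 26.96 side -0.4 tooly unit [-0.001 -1.     0.007] F [ 0.6 -1.3  0.5]
t 27.43 pos [0.4833 0.2933 0.1557] rot [ 3.1335 -0.4705  0.3973] tool shift [-0.0316  0.0087  0.0451] dist 0.0558 F [ 0.6 -1.3  0.5] w 0.0002
```

View pics/s15.png

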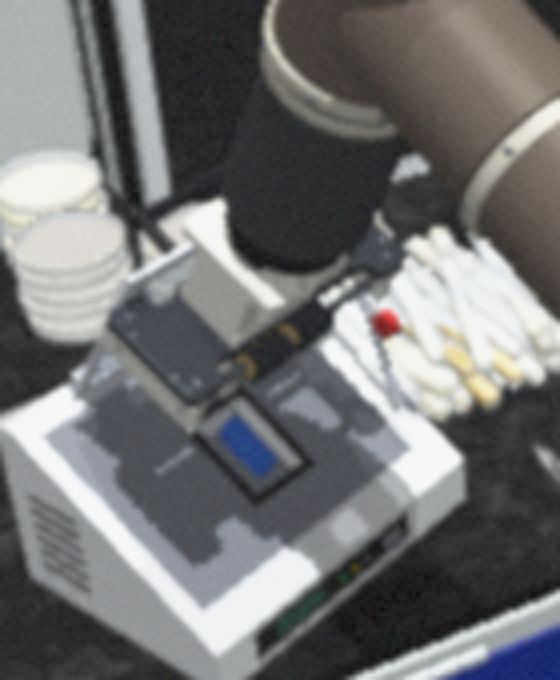

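View pics/t15.png

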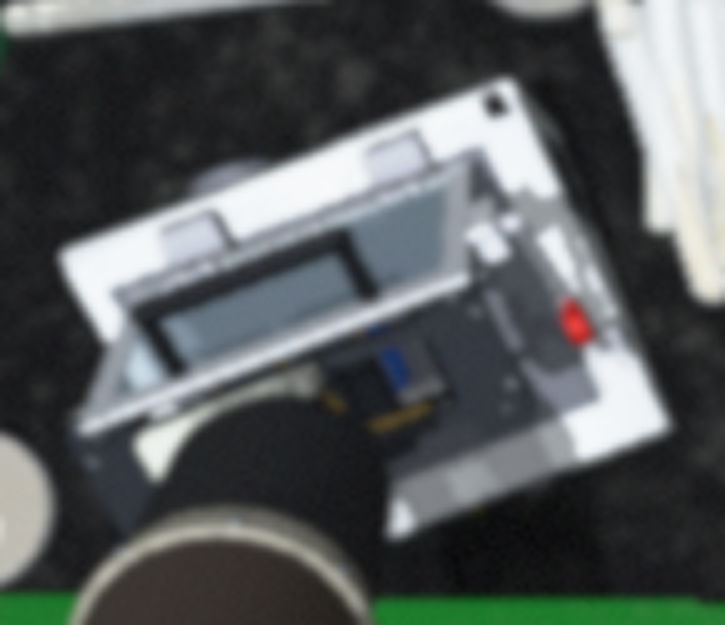

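```bash
cat > fk6.py <<'E'
import numpy as np
from scipy.optimize import least_squares
from scipy.spatial.transform import Rotation as R
D=[([-1.0539,.3594,.0111,-.0003,-1.2241,-.2881],(.15296,-.65695,.22562),(3.1399,-.0002,-2.9129)),
([-1.1244,.7383,.6489,.0001,-1.4831,-.2180],(.20085,-.86395,.22433),(3.1399,-.0004,-2.9132)),
([-1.1452,1.0003,1.1756,0,-1.7468,-.1971],(.22274,-.95586,.22653),(3.1409,-.0002,-2.9130)),
([-1.1463,1.0532,1.2478,.0074,-1.7453,-.1943],(.22845,-.97768,.20958),(-3.1204,-.0032,-2.9127)),
([.490,.346,.882,.034,-2.118,1.5],(.6205,.1015,.6292),(3.112,.009,.402)),
([.538,.528,1.252,.101,-2.212,1.494],(.6869,.1517,.6642),(3.0723,-.0898,.3999)),
([1.042,.526,1.251,.185,-2.186,1.045],(.5465,.4491,.681),(3.080,-.171,.406)),
([1.072,.543,1.251,.258,-2.044,1.05],(.5789,.4952,.6931),(3.092,-.313,.414)),
([1.163,.579,1.251,.346,-1.889,.99],(.5823,.5865,.7038),(3.115,-.464,.421)),
([1.194,.586,1.25,.377,-1.84,.971],(.5791,.6137,.7127),(3.126,-.516,.424)),
([1.231,-.098,-.281,.43,-1.083,.61],(.4723,.3961,.4608),(3.115,-.5049,.4231)),
([1.267,-.35,-.929,.594,-.748,.305],(.3955,.2485,.2698),(3.1284,-.509,.3973)),
([.87,.002,-1.014,1.026,-.252,.131],(.4833,.2933,.1557),(3.1335,-.4705,.3973))]
e=lambda a,t:R.from_euler(a,t).as_matrix()
def fk(p,q,s4=1):
    h,a,l1,L1,ez,L2,l2,w,LT,c6=p
    T=e('z',q[0]); P=np.array([0,0,h])+T@[a,l1,0]
    T=T@e('y',q[1]); P=P+T@[0,0,L1]
    T=T@e('y',-q[2]); P=P+T@[0,0,ez]
    T=T@e('x',s4*q[3]); P=P+T@[L2,l2,0]
    T=T@e('y',-q[4]); P=P+T@[LT,w,0]   # tool along x at q5=0
    T=T@e('x',-q[5]*1.0)
    # tool: z along x
    T=T@np.array([[0,0,1],[0,1,0],[-1,0,0.]])@e('z',c6)
    return P,T
def res(p,s4):
    o=[]
    for q,x,r in D:
        P,T=fk(p,q,s4); o+=list((P-x)*1000); o+=list(R.from_matrix(T.T@e('xyz',r)).as_rotvec()*100)
    return np.array(o)
p0=[.19,0,-.19,.6,0,.46,0,0,.362,0]
if __name__=="__main__":
  best=None
  for s4 in(1,-1):
   for c in (0,1.57,3.14,-1.57):
    for l1 in(-.19,-.05):
     q0=list(p0);q0[9]=c;q0[2]=l1;q0[6]=-.19-l1
     s=least_squares(res,q0,args=(s4,),loss='soft_l1')
     if best is None or s.cost<best[0]: best=(s.cost,s4,s.x,res(s.x,s4))
  print(best[0],best[1],best[2].round(4)); print(best[3].reshape(-1,6).round(1))
  np.savez("fk6.npz",p=best[2],s4=best[1])
E
python3 fk6.py
```

```text
0.5395140677672974 -1 [ 1.9860e-01 -0.0000e+00 -4.0000e-04  6.0150e-01  0.0000e+00  4.6360e-01
 -7.9900e-02 -1.1150e-01  3.7790e-01  4.7122e+00]
[[-0.  -0.  -0.  -0.   0.   0. ]
 [-0.   0.   0.  -0.  -0.   0. ]
 [-0.1  0.  -0.  -0.   0.   0. ]
 [-0.1  0.  -0.   0.  -0.   0. ]
 [-0.2 -0.3  0.   0.  -0.  -0. ]
 [ 0.   0.4  0.2 -0.  -0.1  0.1]
 [ 0.1  0.1  0.  -0.  -0.   0. ]
 [-0.1  0.2  0.1 -0.  -0.  -0. ]
 [ 0.2 -0.2 -0.   0.   0.  -0.1]
 [-0.1  0.2 -0.3  0.   0.  -0. ]
 [ 0.1 -0.5  0.   0.  -0.  -0.1]
 [-0.1  0.3  0.1 -0.1 -0.1 -0. ]
 [-0.   0.1 -0.1 -0.  -0.   0. ]]
```

```bash
cat > ik.py <<'E'
from h import *
from fk6 import fk
from scipy.optimize import least_squares
z=np.load("fk6.npz");P_,S_=z["p"],int(z["s4"])
LO=np.array([-3.07,-1.43,-1.02,-3.03,-3.05,-3.03]);HI=np.array([3.07,2.12,1.25,1.67,0,3.03])
X=np.load("X.npy");Ru=Rn.from_euler('z',X[2]).as_matrix()
def ori(th,side=0,flip=False,yaw=0):
    zz=np.array([np.sin(th)*np.cos(side),np.sin(side),-np.cos(th)*np.cos(side)])
    y=np.array([np.sin(yaw),-np.cos(yaw),0])*(-1 if flip else 1); y=y-zz*(y@zz); y/=np.linalg.norm(y)
    return Ru@np.stack([np.cross(y,zz),y,zz],1)
def ik(p,T,seeds,m=0.02):
    best=None
    for s in seeds:
        f=lambda q:np.concatenate([(lambda a:(a[0]-p)*10)(fk(P_,q,S_)),Rn.from_matrix(fk(P_,q,S_)[1].T@T).as_rotvec()])
        r=least_squares(f,np.clip(s,LO+m+.001,HI-m-.001),bounds=(LO+m,HI-m))
        if best is None or r.cost<best.cost: best=r
    return best.x,np.sqrt(2*best.cost)
if __name__=="__main__":
    rng=np.random.default_rng(0)
    seeds=[np.array([.87,0,-.9,1.0,-.3,.1]),np.array([.9,.0,-.5,.3,-1.,.3])]+[rng.uniform(LO,HI) for _ in range(6)]
    for th in (10,15,20,22,25,30):
        for nm,k in(("push",.0025),("sprung",.012),("out",.08),("away",.2)):
            q,e=ik(U2W(mouth+n_*k,X)[0],ori(np.radians(th)),seeds)
            print(th,nm,e.round(4),q.round(2))
E
python3 ik.py
```

```text
10 push 0.0 [ 0.94  0.2  -0.62  0.16 -0.6   0.9 ]
10 sprung 0.0 [ 0.95  0.18 -0.62  0.16 -0.62  0.9 ]
10 out 0.0 [ 0.99  0.06 -0.61  0.14 -0.77  0.88]
10 away 0.0 [ 1.09 -0.15 -0.54  0.13 -1.05  0.82]
15 push 0.0 [ 0.96  0.16 -0.76  0.33 -0.45  0.72]
15 sprung 0.0 [ 0.97  0.14 -0.76  0.32 -0.47  0.73]
15 out 0.0 [ 1.03  0.01 -0.72  0.26 -0.64  0.75]
15 away 0.0 [ 1.14 -0.21 -0.64  0.22 -0.96  0.72]
20 push 0.0 [ 0.91  0.12 -0.95  0.72 -0.26  0.38]
20 sprung 0.0 [ 0.94  0.1  -0.93  0.66 -0.29  0.42]
20 out 0.0 [ 1.05 -0.04 -0.85  0.44 -0.51  0.57]
20 away 0.0 [ 1.2  -0.27 -0.74  0.33 -0.87  0.59]
22 push 0.0149 [ 0.85  0.11 -1.    0.91 -0.2   0.24]
22 sprung 0.007 [ 0.87  0.09 -1.    0.88 -0.22  0.25]
22 out 0.0 [ 1.04 -0.05 -0.91  0.53 -0.46  0.47]
22 away 0.0 [ 1.22 -0.29 -0.78  0.38 -0.84  0.53]
25 push 0.0662 [ 0.85  0.11 -1.    0.91 -0.19  0.24]
25 sprung 0.0583 [ 0.87  0.09 -1.    0.87 -0.21  0.26]
25 out 0.0019 [ 1.01 -0.08 -1.    0.73 -0.37  0.31]
25 away 0.0 [ 1.24 -0.32 -0.85  0.46 -0.8   0.44]
30 push 0.1495 [ 0.19  0.11 -0.86 -3.01 -0.02 -1.53]
30 sprung 0.1435 [ 0.86  0.09 -1.    0.86 -0.2   0.28]
30 out 0.0871 [ 1.   -0.08 -1.    0.72 -0.36  0.32]
30 away 0.0 [ 1.27 -0.37 -0.96  0.62 -0.73  0.28]
```

```bash
cat > clr.py <<'E'
from h import *
X=np.load("X.npy");Ru=Rn.from_euler('z',X[2]).as_matrix()
def clear(pos,R,a=1.527):
    # min distance in tool frame from flap underside rectangle pts & stay rod to gripper solids
    pts=[handle(a,s,0,y) for s in np.linspace(0,.16,33) for y in np.linspace(-.09,.09,19)]
    pts+=[handle(a,.160,.004,y) for y in np.linspace(-.09,.09,19)]
    pts+=[paddle(.733,s,0) for s in np.linspace(0,.156,30)]+[paddle(.733,.065,o) for o in (.016,.027)]
    L=(U2W(np.array(pts),X)-pos)@R
    def box(L,hx,hy,z0,z1):
        d=np.maximum(np.abs(L[:,:2])-[hx,hy],0); dz=np.maximum(np.maximum(-z1-L[:,2],0),np.maximum(L[:,2]+z0,0)); 
        return np.sqrt((d**2).sum(1)+dz**2)
    rail=box(L,.039,.0965,.066,.11); col=box(L,.039,.04,.11,.155); fin=box(L,.012,.045,0,.066)
    r=np.hypot(L[:,0],L[:,1])-.046; dz=np.maximum(np.maximum(-.36-L[:,2],0),np.maximum(L[:,2]+.155,0)); cyl=np.where((dz==0),r,np.hypot(np.maximum(r,0),dz))
    return [round(float(v.min())*1000,1) for v in (rail,col,fin,cyl)]
if __name__=="__main__":
    from station import arm; s=arm.get_state(); R=toolR(s)
    print("now",clear(s["eef_pos"],R), "unit pos",(Ru.T@(s["eef_pos"]-[X[0],X[1],0])).round(4))
    from ik import ori
    for th in (18,20,22,25):
        for du in (0,.01,.014):
            print(th,du,[clear(U2W(mouth+n_*k+u_*du,X)[0],ori(np.radians(th))) for k in (.0025,.012,.06)])
E
python3 clr.py
```

```text
now [0.5, 0.0, 31.4, 27.4] unit pos [-0.0017  0.0091  0.1575]
18 0 [[13.5, 9.3, 57.7, -6.5], [13.5, 8.8, 57.2, -4.6], [17.9, 12.4, 55.1, 22.1]]
18 0.01 [[13.5, 19.3, 65.0, 3.2], [13.5, 18.8, 65.0, 5.2], [27.9, 22.2, 65.0, 24.6]]
18 0.014 [[13.5, 23.3, 65.0, 7.2], [13.5, 22.8, 65.0, 9.1], [30.3, 26.1, 65.0, 26.6]]
20 0 [[13.5, 14.2, 59.8, 0.1], [13.5, 13.8, 59.4, 1.7], [21.5, 17.0, 57.2, 25.3]]
20 0.01 [[13.5, 24.1, 65.0, 9.9], [13.5, 23.7, 65.0, 11.6], [30.4, 26.9, 65.0, 29.3]]
20 0.014 [[13.5, 28.1, 65.0, 13.8], [13.5, 27.7, 65.0, 15.5], [32.7, 30.8, 65.0, 31.7]]
22 0 [[13.5, 19.2, 61.9, 6.6], [13.5, 18.8, 61.5, 7.9], [24.8, 21.6, 59.4, 29.2]]
22 0.01 [[13.5, 29.2, 65.0, 16.5], [13.5, 28.8, 65.0, 17.8], [32.7, 31.5, 65.0, 34.2]]
22 0.014 [[13.5, 33.2, 65.0, 20.5], [13.5, 32.8, 65.0, 21.8], [35.1, 35.5, 65.0, 36.8]]
25 0 [[13.5, 26.8, 65.0, 16.3], [13.5, 26.4, 64.8, 17.1], [30.3, 28.3, 62.8, 35.7]]
25 0.01 [[13.5, 36.8, 65.0, 26.3], [13.5, 36.4, 65.0, 27.1], [36.3, 38.3, 65.0, 41.8]]
25 0.014 [[13.5, 40.8, 65.0, 30.3], [13.6, 40.4, 65.0, 31.1], [38.8, 42.3, 65.0, 44.7]]
```

Call:
apply_moves --pt "-1 -0.01 0 -0.02 0" --pt "-1 -0.01 0 -0.02 0" --pt "-1 -0.01 0 -0.02 0" --pt "-1 -0.01 0 -0.02 0" --pt "-1 -0.01 0 0 0"

```text
t: 27.95
eef_pos: [0.4055, 0.264, 0.2105]
ee_rot: [-3.141, -0.478, 0.397]
force: [-0.1, 1.1, -0.3]
width: 0.0006
```

```bash
python3 tilt.py;python3 clr.py|head -1
```

```text
t 27.95 pos [0.406 0.264 0.211] q [ 1.175 -0.234 -1.006  0.67  -0.546  0.258] toolz in unit [ 0.46   0.002 -0.888] tilt fwd deg 27.41 side 0.09 tooly unit [ 0.003 -1.    -0.   ] F [-0.1  1.1 -0.3]
now [53.2, 83.0, 74.8, 120.0] unit pos [-0.0837  0.012   0.2105]
```

Call:
apply_moves --pt "-1 -0.03 0 0 0" --pt "-1 -0.03 0 0 0" --pt "-1 -0.03 0 0 0" --pt "-1 0 0 0 0"

```text
t: 28.28
eef_pos: [0.3471, 0.2429, 0.2057]
ee_rot: [-3.141, -0.416, 0.399]
force: [0.4, 0.0, 0.7]
width: 0.0005
```

```bash
python3 tilt.py;python3 clr.py|head -1
```

```text
t 28.28 pos [0.347 0.243 0.206] q [ 1.37  -0.341 -1.016  0.528 -0.723  0.229] toolz in unit [ 0.404  0.002 -0.915] tilt fwd deg 23.84 side 0.11 tooly unit [ 0.004 -1.    -0.   ] F [0.4 0.  0.7]
now [110.5, 132.8, 130.6, 160.6] unit pos [-0.1457  0.015   0.2057]
```

Call:
apply_moves --pt "-1 -0.03 0 0 0" --pt "-1 -0.03 0 0 0" --pt "-1 -0.022 0 0 0" --pt "-1 0 0 0 0"

```text
t: 28.62
eef_pos: [0.292, 0.2265, 0.2093]
ee_rot: [3.14, -0.367, 0.4]
force: [-0.3, 1.3, 0.2]
width: 0.0004
```

```bash
python3 tilt.py
python3 - <<'E'
from h import *
from ik import *
from station import arm
s=arm.get_state(); R=toolR(s)
for k in (.10,.04,.0095,.0025): 
    p=U2W(mouth+n_*k+u_*.011,X)[0]; plan(p); q,e=ik(p,R,[s["q"],np.array([.95,.1,-.9,.6,-.3,.4])],.005); print(e.round(4),q.round(3))
E
```

```text
t 28.62 pos [0.292 0.227 0.209] q [ 1.613 -0.465 -1.016  0.431 -0.935  0.113] toolz in unit [ 0.358 -0.    -0.934] tilt fwd deg 21.0 side -0.0 tooly unit [ 0.004 -1.     0.002] F [-0.3  1.3  0.2]
t 28.62 pos [0.292  0.2265 0.2093] rot [ 3.1399 -0.3665  0.3997] tool shift [0.1178 0.0216 0.0829] dist 0.1456 F [-0.3  1.3  0.2] w 0.0004
0.0 [ 1.086 -0.099 -0.892  0.462 -0.538  0.514]
t 28.62 pos [0.292  0.2265 0.2093] rot [ 3.1399 -0.3665  0.3997] tool shift [0.1272 0.0216 0.1422] dist 0.192 F [-0.3  1.3  0.2] w 0.0004
0.0 [ 0.979  0.029 -0.964  0.651 -0.332  0.398]
t 28.62 pos [0.292  0.2265 0.2093] rot [ 3.1399 -0.3665  0.3997] tool shift [0.1319 0.0216 0.1723] dist 0.2181 F [-0.3  1.3  0.2] w 0.0004
0.0022 [ 0.876  0.094 -1.015  0.888 -0.214  0.245]
t 28.62 pos [0.292  0.2265 0.2093] rot [ 3.1399 -0.3665  0.3997] tool shift [0.133  0.0216 0.1792] dist 0.2242 F [-0.3  1.3  0.2] w 0.0004
0.0082 [ 0.859  0.11  -1.015  0.915 -0.198  0.232]
```

Call:
apply_moves --pt "-1 -0.03 0 0 0" --pt "-1 -0.012 0 0 0" --pt "-1 0 0 0 0"

```text
t: 28.87
eef_pos: [0.2619, 0.2175, 0.2118]
ee_rot: [3.136, -0.344, 0.399]
force: [-0.3, -0.0, 0.4]
width: 0.0003
```

```bash
python3 tilt.py
cat > pl.py <<'E'
import sys
from h import *
from ik import *
from clr import clear
from station import arm
s=arm.get_state(); R=toolR(s); du=float(sys.argv[1])
for k in [float(v) for v in sys.argv[2:]]: 
    p=U2W(mouth+n_*k+u_*du,X)[0]; plan(p); q,e=ik(p,R,[s["q"],np.array([.95,.1,-.9,.6,-.3,.4])],.005); print(k,e.round(4),q.round(3),clear(p,R))
E
python3 pl.py .011 .1 .04 .0095 .0025
```

```text
t 28.87 pos [0.262 0.217 0.212] q [ 1.794 -0.546 -1.016  0.388 -1.077 -0.007] toolz in unit [ 0.337 -0.004 -0.941] tilt fwd deg 19.72 side -0.25 tooly unit [ 0.002 -1.     0.005] F [-0.3 -0.   0.4]
t 28.87 pos [0.2619 0.2175 0.2118] rot [ 3.1359 -0.3442  0.3988] tool shift [0.1482 0.0244 0.0933] dist 0.1768 F [-0.3 -0.   0.4] w 0.0003
0.1 0.0 [ 1.086 -0.087 -0.86   0.416 -0.572  0.557] [34.0, 37.6, 66.0, 66.3]
t 28.87 pos [0.2619 0.2175 0.2118] rot [ 3.1359 -0.3442  0.3988] tool shift [0.1589 0.0242 0.1524] dist 0.2215 F [-0.3 -0.   0.4] w 0.0003
0.04 0.0 [ 0.999  0.039 -0.921  0.556 -0.379  0.474] [18.7, 23.5, 65.0, 16.7]
t 28.87 pos [0.2619 0.2175 0.2118] rot [ 3.1359 -0.3442  0.3988] tool shift [0.1643 0.0241 0.1824] dist 0.2467 F [-0.3 -0.   0.4] w 0.0003
0.0095 0.0 [ 0.93   0.103 -0.965  0.718 -0.27   0.366] [13.9, 24.0, 65.0, 11.2]
t 28.87 pos [0.2619 0.2175 0.2118] rot [ 3.1359 -0.3442  0.3988] tool shift [0.1656 0.0241 0.1893] dist 0.2526 F [-0.3 -0.   0.4] w 0.0003
0.0025 0.0 [ 0.906  0.117 -0.978  0.779 -0.243  0.325] [13.8, 24.3, 65.1, 10.0]
```

Call:
apply_moves --pt "-1 0.0199 0.003 0.019 0" --pt "-1 0.0199 0.003 0.019 0" --pt "-1 0.0199 0.003 0.019 0" --pt "-1 0.0199 0.003 0.019 0" --pt "-1 0.0199 0.003 0.019 0" --pt "-1 0.0199 0.003 0.019 0" --pt "-1 0.0199 0.003 0.019 0" --pt "-1 0.0199 0.003 0.019 0" --pt "-1 0 0 0 0"

```text
t: 29.62
eef_pos: [0.4552, 0.2706, 0.1224]
ee_rot: [3.13, -0.341, 0.398]
force: [0.2, -0.3, 0.3]
width: 0.0007
```

```bash
python3 tilt.py; python3 pl.py .011 .04 .0115 .0025
python3 - <<'E'
from h import *
from station import eyes
f=eyes.grab_frame("scene"); save("s16",f["color"],(130,130,270,300),4)
E
```

```text
t 29.62 pos [0.455 0.271 0.122] q [ 1.003  0.037 -0.923  0.559 -0.388  0.467] toolz in unit [ 0.335 -0.011 -0.942] tilt fwd deg 19.56 side -0.63 tooly unit [-0.001 -1.     0.011] F [ 0.2 -0.3  0.3]
t 29.62 pos [0.4552 0.2706 0.1224] rot [ 3.1297 -0.3414  0.3976] tool shift [ 0.002 -0.001  0.001] dist 0.0025 F [ 0.2 -0.3  0.3] w 0.0007
0.04 0.0 [ 1.003  0.041 -0.918  0.558 -0.388  0.468] [19.2, 23.2, 65.0, 16.3]
t 29.62 pos [0.4552 0.2706 0.1224] rot [ 3.1297 -0.3414  0.3976] tool shift [ 0.0072 -0.0013  0.029 ] dist 0.0299 F [ 0.2 -0.3  0.3] w 0.0007
0.0115 0.0 [ 0.941  0.101 -0.958  0.7   -0.288  0.373] [14.3, 23.5, 65.1, 11.1]
t 29.62 pos [0.4552 0.2706 0.1224] rot [ 3.1297 -0.3414  0.3976] tool shift [ 0.0088 -0.0014  0.0379] dist 0.0389 F [ 0.2 -0.3  0.3] w 0.0007
0.0025 0.0 [ 0.912  0.119 -0.974  0.772 -0.254  0.325] [14.2, 23.9, 65.2, 9.5]
```

View pics/s16.png

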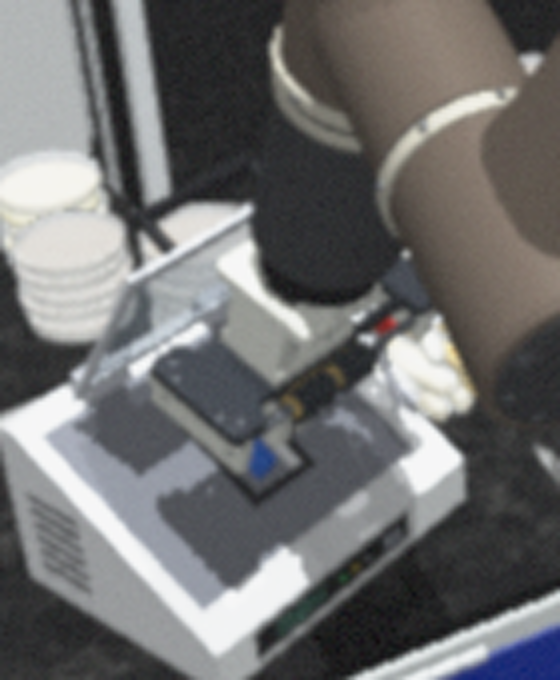

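Call:
apply_moves --pt "-1 0.0022 -0.0003 0.009 0" --pt "-1 0.0022 -0.0004 0.009 0" --pt "-1 0.0014 -0.0003 0.006 0" --pt "-1 0 0 0 0"

```text
t: 30.0
eef_pos: [0.4639, 0.2756, 0.1038]
ee_rot: [3.131, -0.343, 0.399]
force: [0.6, -1.1, 0.1]
width: 0.0005
```

```bash
python3 pl.py .011 .0115 .003
```

```text
t 30.0 pos [0.4639 0.2756 0.1038] rot [ 3.1308 -0.3431  0.3986] tool shift [0.004  0.0002 0.0081] dist 0.009 F [ 0.6 -1.1  0.1] w 0.0005
0.0115 0.0 [ 0.938  0.1   -0.961  0.708 -0.284  0.368] [14.3, 23.8, 65.1, 11.4]
t 30.0 pos [0.4639 0.2756 0.1038] rot [ 3.1308 -0.3431  0.3986] tool shift [0.0055 0.0001 0.0165] dist 0.0174 F [ 0.6 -1.1  0.1] w 0.0005
0.003 0.0 [ 0.91   0.117 -0.976  0.778 -0.251  0.322] [14.1, 24.1, 65.2, 9.9]
```

Call:
apply_moves --pt "-1 0.003 0 0.004 0" --pt "-1 0.001 0 0.003 0" --pt "-1 0 0 0 0"

```text
t: 30.25
eef_pos: [0.4698, 0.2788, 0.0995]
ee_rot: [3.132, -0.344, 0.398]
force: [0.4, -0.2, -0.3]
width: 0.0004
```

Call:
apply_moves --pt "-1 0.0005 0 0.003 0" --pt "-1 0 0 0 0"

```text
t: 30.42
eef_pos: [0.471, 0.2792, 0.0967]
ee_rot: [3.131, -0.344, 0.398]
force: [-1.2, 0.5, 1.7]
width: 0.0004
```

```bash
python3 pl.py .011 .0115 .003
```

```text
t 30.42 pos [0.471  0.2792 0.0967] rot [ 3.1314 -0.3443  0.3981] tool shift [-0.0011  0.0009 -0.0012] dist 0.0018 F [-1.2  0.5  1.7] w 0.0004
0.0115 0.0 [ 0.936  0.1   -0.964  0.716 -0.28   0.362] [14.2, 23.9, 65.1, 11.6]
t 30.42 pos [0.471  0.2792 0.0967] rot [ 3.1314 -0.3443  0.3981] tool shift [0.0004 0.0008 0.0072] dist 0.0073 F [-1.2  0.5  1.7] w 0.0004
0.003 0.0 [ 0.907  0.117 -0.979  0.787 -0.247  0.314] [14.1, 24.3, 65.2, 10.1]
```

Call:
apply_moves --pt "-1 0.0005 0 0.0025 0" --pt "-1 0.0005 0 0.0025 0" --pt "-1 0 0 0 0"

```text
t: 30.67
eef_pos: [0.4732, 0.2799, 0.0922]
ee_rot: [3.131, -0.344, 0.398]
force: [-4.6, -0.7, 5.5]
width: 0.0005
```

Call:
apply_moves --pt "-1 0.0004 0 0.002 0" --pt "-1 0.0002 0 0.001 0" --pt "-1 0 0 0 0"

```text
t: 30.92
eef_pos: [0.4749, 0.2808, 0.0904]
ee_rot: [3.132, -0.345, 0.398]
force: [-10.4, -3.3, 11.8]
width: 0.0005
```

```bash
python3 pl.py .011 .0115 .003; python3 tilt.py
```

```text
t 30.92 pos [0.4749 0.2808 0.0904] rot [ 3.1316 -0.3452  0.3981] tool shift [-0.003   0.0009 -0.0086] dist 0.0091 F [-10.4  -3.3  11.8] w 0.0005
0.0115 0.0 [ 0.934  0.099 -0.966  0.722 -0.278  0.358] [14.2, 24.1, 65.1, 11.8]
t 30.92 pos [0.4749 0.2808 0.0904] rot [ 3.1316 -0.3452  0.3981] tool shift [-0.0015  0.0008 -0.0002] dist 0.0017 F [-10.4  -3.3  11.8] w 0.0005
0.003 0.0 [ 0.905  0.116 -0.981  0.795 -0.245  0.309] [14.1, 24.4, 65.2, 10.3]
t 30.92 pos [0.475 0.281 0.09 ] q [ 0.905  0.118 -0.978  0.792 -0.246  0.312] toolz in unit [ 0.338 -0.009 -0.941] tilt fwd deg 19.78 side -0.51 tooly unit [-0.    -1.     0.009] F [-10.4  -3.3  11.8]
```

Call:
apply_moves --pt "-1 0.0 0 0.001 0" --pt "-1 0 0 0 0" --pt "-1 0 0 0 0"

```text
t: 31.17
eef_pos: [0.4751, 0.2809, 0.0901]
ee_rot: [3.132, -0.346, 0.398]
force: [-16.3, -5.8, 22.7]
width: -0.0001
```

Call:
apply_moves --pt "-1 -0.001 0 -0.005 0" --pt "-1 -0.001 0 -0.006 0" --pt "-1 -0.002 0 -0.008 0" --pt "-1 -0.003 0 -0.01 0" --pt "-1 -0.003 0 -0.012 0" --pt "-1 0 0 0 0"

```text
t: 31.67
eef_pos: [0.4534, 0.2727, 0.1256]
ee_rot: [3.133, -0.346, 0.398]
force: [-0.2, -0.3, -0.3]
width: 0.0006
```

```bash
python3 tilt.py
python3 - <<'E'
from h import *
from station import eyes
f=eyes.grab_frame("scene"); save("s17",f["color"],(130,130,270,300),4)
E
```

```text
t 31.67 pos [0.453 0.273 0.126] q [ 1.01   0.029 -0.924  0.559 -0.391  0.461] toolz in unit [ 0.339 -0.008 -0.941] tilt fwd deg 19.83 side -0.45 tooly unit [-0.    -1.     0.008] F [-0.2 -0.3 -0.3]
```

View pics/s17.png

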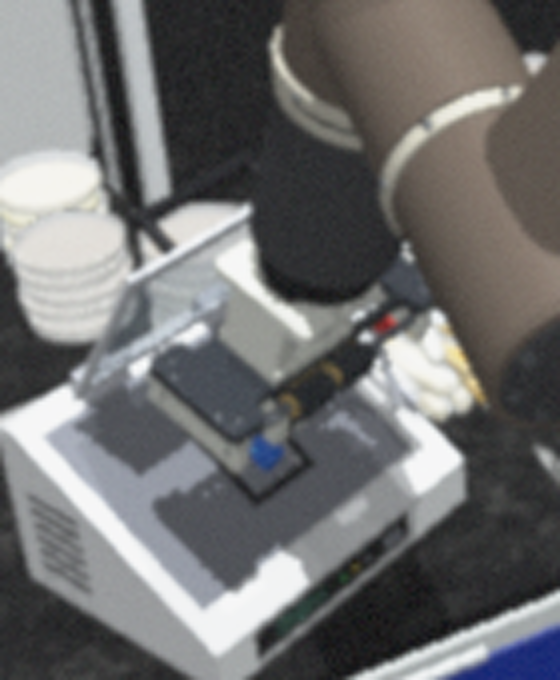

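Call:
apply_moves --pt "-0.1 0 0 -0.003 0" --pt "-0.1 0 0 0 0" --pt "-0.1 0 0 0 0"

```text
t: 31.97
eef_pos: [0.4527, 0.2716, 0.1264]
ee_rot: [3.131, -0.343, 0.398]
force: [0.2, -0.1, 0.4]
width: 0.015
```

```bash
python3 pl.py .010 .025 .008
python3 - <<'E'
from h import *
from station import eyes
X=np.load("X.npy")
f=eyes.grab_frame("scene"); save("s18",f["color"],(170,210,220,260),12)
g=eyes.grab_frame("top"); save("t18",g["color"],(120,180,200,250),8)
for F in (f,g):
  print([(proj(U2W(mouth+n_*k+ u_*a,X),F)[0]-([170,210] if F is f else [120,180]))*(12 if F is f else 8) for k,a in((.023,.022),(.023,0),(.003,.022))])
E
```

```text
t 31.97 pos [0.4527 0.2716 0.1264] rot [ 3.1308 -0.3435  0.3977] tool shift [0.0061 0.0007 0.02  ] dist 0.0209 F [ 0.2 -0.1  0.4] w 0.015
0.025 0.0 [ 0.971  0.073 -0.938  0.625 -0.334  0.424] [14.4, 22.3, 65.0, 12.9]
t 31.97 pos [0.4527 0.2716 0.1264] rot [ 3.1308 -0.3435  0.3977] tool shift [0.0091 0.0005 0.0367] dist 0.0378 F [ 0.2 -0.1  0.4] w 0.015
0.008 0.0 [ 0.927  0.108 -0.964  0.732 -0.272  0.353] [14.2, 22.9, 65.2, 9.9]
[array([361.91654587, 384.62562248]), array([296.83404581, 315.37128353]), array([337.84742001, 426.84913059])]
[array([314.10675912, 323.8901747 ]), array([284.57402493, 267.90515718]), array([317.16853631, 300.12153937])]
```

View pics/s18.png

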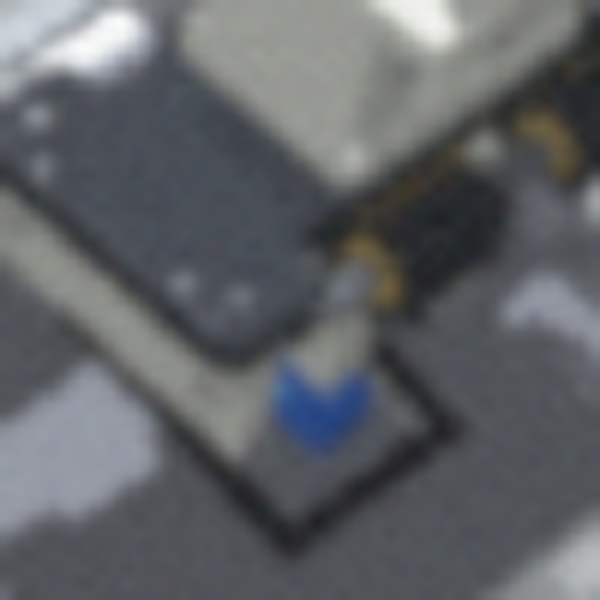

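View pics/t18.png

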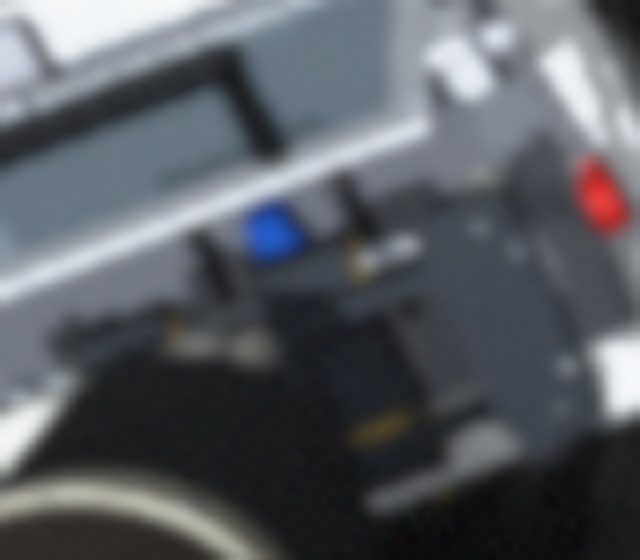

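Run:
```python
from h import *; import pickle
X=np.load("X.npy"); f,_=pickle.load(open("scene0.pkl","rb"))
for a,y in((.0315,.0215),(.0315,-.0215),(-.0315,-.0215)): print((proj(U2W(mouth+u_*a+ey*y,X),f)[0]-[170,210])*12)
for y in (.007,-.007): print((proj(U2W(mouth+n_*.023+u_*.022+ey*y,X),f)[0]-[170,210])*12)
```

```text
[294.90314976 512.26084282]
[427.75186905 414.38916811]
[246.10686521 221.38899623]
[339.94119862 400.51958981]
[383.7271375  368.85081689]
```

Call:
apply_moves --pt "-0.05 0 0 0 0" --pt "-0.05 0 0 0 0" --pt "-0.05 0.001 0 0.004 0"

```text
t: 32.32
eef_pos: [0.4549, 0.2728, 0.1237]
ee_rot: [3.132, -0.345, 0.398]
force: [0.3, -0.6, -0.1]
width: 0.0398
```

```bash
python3 pl.py .010 .025 .008|grep t
```

```text
t 32.32 pos [0.4549 0.2728 0.1237] rot [ 3.1317 -0.3445  0.3976] tool shift [0.0047 0.001  0.0166] dist 0.0173 F [ 0.3 -0.6 -0.1] w 0.0398
t 32.32 pos [0.4549 0.2728 0.1237] rot [ 3.1317 -0.3445  0.3976] tool shift [0.0077 0.0008 0.0333] dist 0.0342 F [ 0.3 -0.6 -0.1] w 0.0398
```

Call:
apply_moves --pt "-0.05 0.004 0.001 0.008 0" --pt "-0.05 0.001 0 0.008 0" --pt "-0.05 0.001 0 0.008 0" --pt "-0.05 0.001 0 0.006 0" --pt "-0.05 0.001 0 0.003 0" --pt "-0.05 0 0 0 0"

```text
t: 32.82
eef_pos: [0.4726, 0.278, 0.0937]
ee_rot: [3.13, -0.342, 0.398]
force: [-0.5, -0.2, 0.4]
width: 0.0416
```

```bash
python3 pl.py .010 .008
```

```text
t 32.82 pos [0.4726 0.278  0.0937] rot [ 3.1302 -0.342   0.3976] tool shift [ 0.0005 -0.0009 -0.0011] dist 0.0015 F [-0.5 -0.2  0.4] w 0.0416
0.008 0.0 [ 0.93   0.108 -0.961  0.722 -0.276  0.359] [14.3, 22.7, 65.2, 9.6]
```

Call:
apply_moves --pt "-1 0 0 0 0" --pt "-1 0 0 0 0" --pt "-1 0 0 0 0" --pt "-1 0 0 0 0" --pt "-1 0 0 0 0" --pt "-1 0 0 0 0" --newtons 25

```text
t: 33.32
eef_pos: [0.4725, 0.279, 0.0954]
ee_rot: [3.132, -0.345, 0.398]
force: [-0.7, -0.4, -0.1]
width: 0.0136
```

Call:
apply_moves --pt "-1 -0.0009 0 -0.0049 0" --pt "-1 -0.0009 0 -0.0049 0" --pt "-1 -0.0009 0 -0.0049 0" --pt "-1 -0.0009 0 -0.0049 0" --pt "-1 -0.0009 0 -0.0049 0" --pt "-1 -0.0009 0 -0.0049 0"

```text
t: 33.82
eef_pos: [0.4582, 0.2729, 0.1211]
ee_rot: [3.131, -0.344, 0.398]
force: [0.3, -0.0, -1.3]
width: 0.0137
```

Call:
apply_moves --pt "-1 -0.0011 0 -0.0059 0" --pt "-1 -0.0011 0 -0.0059 0" --pt "-1 -0.0011 0 -0.0059 0" --pt "-1 -0.0011 0 -0.0059 0" --pt "-1 -0.0011 0 -0.0059 0" --pt "-1 0 0 0 0"

```text
t: 34.32
eef_pos: [0.4443, 0.2679, 0.1481]
ee_rot: [3.132, -0.345, 0.398]
force: [0.0, -0.3, -1.0]
width: 0.0136
```

```bash
python3 pl.py .010 .06
python3 - <<'E'
from h import *
from station import eyes
f=eyes.grab_frame("scene"); save("s19",f["color"],(130,130,270,300),4)
E
```

```text
t 34.32 pos [0.4443 0.2679 0.1481] rot [ 3.1324 -0.3454  0.3976] tool shift [0.0012 0.0006 0.0091] dist 0.0092 F [ 0.  -0.3 -1. ] w 0.0136
0.06 0.0 [ 1.032 -0.002 -0.899  0.503 -0.446  0.504] [30.6, 26.3, 65.1, 28.8]
```

View pics/s19.png

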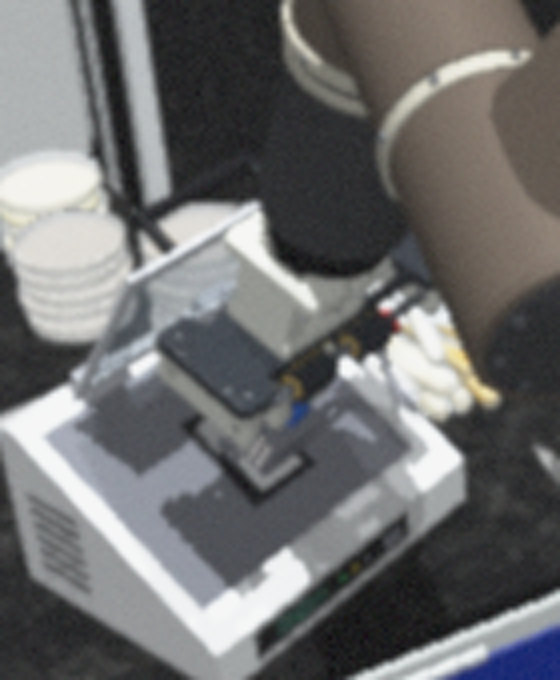

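Call:
apply_moves --pt "-1 -0.003 0 -0.014 0" --pt "-1 -0.004 0 -0.02 0" --pt "-1 -0.005 0 -0.025 0" --pt "-1 -0.005 0 -0.025 0" --pt "-1 -0.005 0 -0.025 0" --pt "-1 -0.003 0 -0.015 0" --pt "-1 0 0 0 0"

```text
t: 34.95
eef_pos: [0.3835, 0.2442, 0.2582]
ee_rot: [3.135, -0.348, 0.397]
force: [0.6, 0.8, -1.6]
width: 0.0137
```

```bash
python3 tilt.py
python3 - <<'E'
from h import *; import pickle
from station import eyes
f=eyes.grab_frame("scene"); save("s20",f["color"],(130,80,300,300),3)
g,d=pickle.load(open("top0.pkl","rb"))
m=d["tray"][0]["region"]; P=cloud(g)
r=cv2.minAreaRect(np.argwhere(m)[:,::-1].astype(np.float32)); print(r)
# world of points at rim height .022
K=g["camera_matrix"];E=g["extrinsics"]
def ray(u,v,z):
    d=E[:3,:3]@np.array([(u-K[0,2])/K[0,0],-(v-K[1,2])/K[1,1],-1]); return E[:3,3]+d*(z-E[2,3])/d[2]
c=cv2.boxPoints(r); W=np.array([ray(u,v,.022) for u,v in c]); print(W.round(3),W.mean(0).round(3),[np.linalg.norm(W[i]-W[i-1]).round(3) for i in range(4)])
save("tray0",g["color"],(225,185,425,280),4)
E
```

```text
t 34.95 pos [0.384 0.244 0.258] q [ 1.223 -0.275 -0.771  0.341 -0.868  0.55 ] toolz in unit [ 0.341 -0.006 -0.94 ] tilt fwd deg 19.94 side -0.32 tooly unit [ 0.    -1.     0.006] F [ 0.6  0.8 -1.6]
((314.1938781738281, 238.89601135253906), (63.984764099121094, 46.45690155029297), 14.67639446258545)
[[ 0.371 -0.045  0.022]
 [ 0.5   -0.078  0.022]
 [ 0.455 -0.257  0.022]
 [ 0.326 -0.222  0.022]] [ 0.413 -0.151  0.022] [np.float64(0.183), np.float64(0.134), np.float64(0.185), np.float64(0.134)]
```

View pics/s20.png

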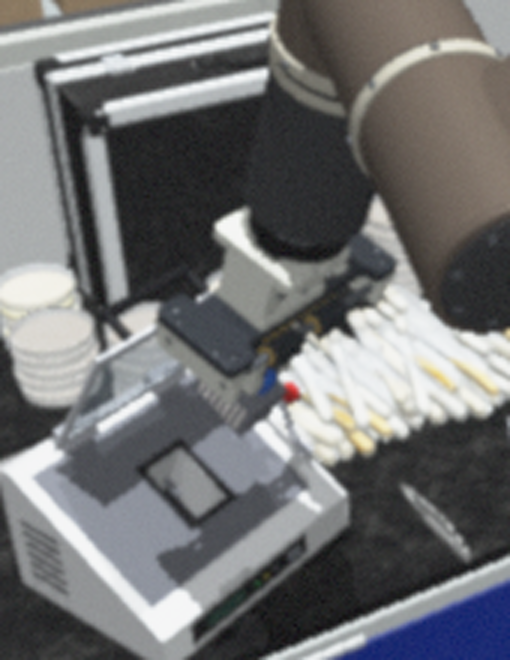

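View pics/tray0.png

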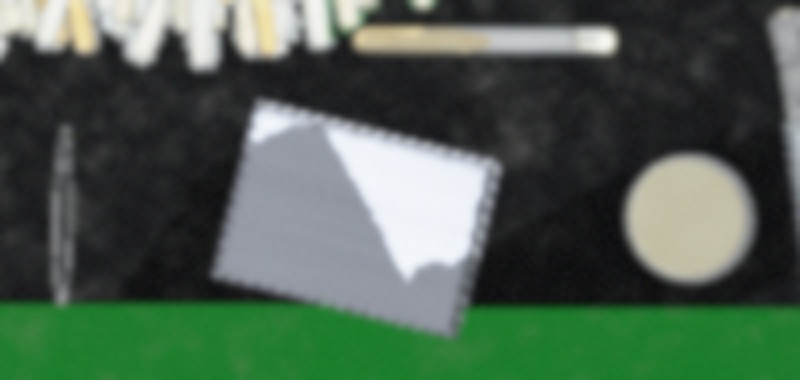

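Call:
apply_moves --pt "-1 -0.03 0 0.01 0" --pt "-1 -0.03 0 0.01 0" --pt "-1 -0.03 0 0.01 0" --pt "-1 -0.03 0 0 0" --pt "-1 -0.03 0 0 0" --pt "-1 -0.03 0 0 0"

```text
t: 35.5
eef_pos: [0.252, 0.1932, 0.2022]
ee_rot: [3.126, -0.3, 0.395]
force: [-1.9, 0.6, -0.7]
width: 0.0133
```

```bash
python3 tilt.py
```

```text
t 35.5 pos [0.252 0.193 0.202] q [ 1.828 -0.589 -1.017  0.331 -1.138 -0.004] toolz in unit [ 0.295 -0.016 -0.955] tilt fwd deg 17.19 side -0.89 tooly unit [-0.005 -1.     0.015] F [-1.9  0.6 -0.7]
```

```bash
cat > sim.py <<'E'
from ik import *
def step(q,row,w):
    p,T=fk(P_,q,S_); d=np.array(row[:3],float); p2=p+T@d; T2=T@Rn.from_rotvec([0,0,row[3] if len(row)>3 else 0]).as_matrix()
    f=lambda x:np.concatenate([(fk(P_,x,S_)[0]-p2)*w,Rn.from_matrix(fk(P_,x,S_)[1].T@T2).as_rotvec()])
    return least_squares(f,np.clip(q,LO+1e-4,HI-1e-4),bounds=(LO,HI)).x
def show(q):
    p,T=fk(P_,q,S_); z=Ru.T@T[:,2]; return p.round(3),np.degrees(np.arctan2(z[0],-z[2])).round(2),np.degrees(np.arcsin(z[1])).round(2)
if __name__=="__main__":
    for w in (.3,1,2,3,5,10):
        q=np.array([1.175,-.234,-1.006,.67,-.546,.258]); a=show(q)
        for r in [(-.03,0,0)]*3: q=step(q,r,w)
        b=show(q)
        q=np.array([.346*0+1.072,.543,1.25,.258,-2.044,1.05])
        for r in [(.03,-.02,-.015)]*6: q=step(q,r,w)
        print(w,a,b,show(q))
    print("obs: .347 .243 .206 23.84 ; .582 .587 .704 26.59 -.87")
E
python3 sim.py
```

```text
0.3 (array([0.405, 0.264, 0.21 ]), np.float64(27.4), np.float64(0.1)) (array([0.358, 0.251, 0.228]), np.float64(27.24), np.float64(0.1)) (array([0.566, 0.566, 0.661]), np.float64(18.31), np.float64(-2.45))
1 (array([0.405, 0.264, 0.21 ]), np.float64(27.4), np.float64(0.1)) (array([0.354, 0.248, 0.218]), np.float64(25.87), np.float64(0.1)) (array([0.572, 0.574, 0.678]), np.float64(21.65), np.float64(-1.79))
2 (array([0.405, 0.264, 0.21 ]), np.float64(27.4), np.float64(0.1)) (array([0.346, 0.242, 0.201]), np.float64(23.48), np.float64(0.16)) (array([0.586, 0.593, 0.722]), np.float64(29.58), np.float64(-0.18))
3 (array([0.405, 0.264, 0.21 ]), np.float64(27.4), np.float64(0.1)) (array([0.34 , 0.238, 0.19 ]), np.float64(21.9), np.float64(0.23)) (array([0.598, 0.61 , 0.764]), np.float64(36.74), np.float64(1.3))
5 (array([0.405, 0.264, 0.21 ]), np.float64(27.4), np.float64(0.1)) (array([0.335, 0.235, 0.18 ]), np.float64(20.48), np.float64(0.32)) (array([0.611, 0.629, 0.813]), np.float64(44.68), np.float64(2.95))
10 (array([0.405, 0.264, 0.21 ]), np.float64(27.4), np.float64(0.1)) (array([0.331, 0.233, 0.174]), np.float64(19.65), np.float64(0.39)) (array([0.619, 0.642, 0.848]), np.float64(50.1), np.float64(4.06))
obs: .347 .243 .206 23.84 ; .582 .587 .704 26.59 -.87
```

```bash
cat > srch.py <<'E'
from sim import *
from station import arm
import itertools
q=arm.get_state()["q"].copy(); w=1.75
tgt=np.radians(-10); zt=Ru@np.array([np.sin(tgt),0,-np.cos(tgt)])
dirs=[np.array(d)/np.linalg.norm(d)*.04 for d in itertools.product((-1,0,1),repeat=3) if any(d)]
for it in range(16):
    best=None
    for d in dirs:
        T=fk(P_,q,S_)[1]; q2=step(q,T.T@d,w); p,T2=fk(P_,q2,S_)
        if not(.15<p[2]<.5) or np.hypot(p[0],p[1])<.27 or p[0]<.15: continue
        c=np.arccos(np.clip(T2[:,2]@zt,-1,1))
        if best is None or c<best[0]: best=(c,q2,d)
    q=best[1]; print(it,best[2].round(3),show(q),q.round(2))
E
python3 srch.py
```

```text
0 [ 0.    0.   -0.04] (array([0.26 , 0.201, 0.182]), np.float64(15.53), np.float64(-1.07)) [ 1.69 -0.49 -1.02  0.32 -1.    0.11]
1 [ 0.    0.   -0.04] (array([0.268, 0.209, 0.161]), np.float64(13.84), np.float64(-1.18)) [ 1.58 -0.39 -1.02  0.3  -0.89  0.2 ]
2 [-0.023 -0.023 -0.023] (array([0.254, 0.194, 0.157]), np.float64(12.07), np.float64(-1.28)) [ 1.62 -0.42 -1.02  0.26 -0.94  0.2 ]
3 [-0.023 -0.023 -0.023] (array([0.241, 0.179, 0.155]), np.float64(10.32), np.float64(-1.39)) [ 1.65 -0.46 -1.02  0.21 -0.99  0.19]
4 [-0.023 -0.023 -0.023] (array([0.227, 0.165, 0.152]), np.float64(8.6), np.float64(-1.49)) [ 1.7  -0.5  -1.02  0.18 -1.05  0.18]
5 [-0.028  0.028  0.   ] (array([0.199, 0.193, 0.152]), np.float64(8.6), np.float64(-1.49)) [ 1.87 -0.5  -1.02  0.17 -1.07  0.01]
6 [ 0.028 -0.028  0.   ] (array([0.227, 0.165, 0.152]), np.float64(8.6), np.float64(-1.49)) [ 1.7  -0.5  -1.02  0.18 -1.05  0.18]
7 [-0.028  0.028  0.   ] (array([0.199, 0.193, 0.152]), np.float64(8.6), np.float64(-1.49)) [ 1.87 -0.5  -1.02  0.17 -1.07  0.01]
8 [ 0.028 -0.028  0.   ] (array([0.227, 0.165, 0.152]), np
[... 287 characters left out ...]
-1.49)) [ 1.7  -0.5  -1.02  0.18 -1.05  0.18]
11 [-0.028  0.028  0.   ] (array([0.199, 0.193, 0.152]), np.float64(8.6), np.float64(-1.49)) [ 1.87 -0.5  -1.02  0.17 -1.07  0.01]
12 [ 0.028 -0.028  0.   ] (array([0.227, 0.165, 0.152]), np.float64(8.6), np.float64(-1.49)) [ 1.7  -0.5  -1.02  0.18 -1.05  0.18]
13 [-0.028  0.028  0.   ] (array([0.199, 0.193, 0.152]), np.float64(8.6), np.float64(-1.49)) [ 1.87 -0.5  -1.02  0.17 -1.07  0.01]
14 [ 0.028 -0.028  0.   ] (array([0.227, 0.165, 0.152]), np.float64(8.6), np.float64(-1.49)) [ 1.7  -0.5  -1.02  0.18 -1.05  0.18]
15 [-0.028  0.028  0.   ] (array([0.199, 0.193, 0.152]), np.float64(8.6), np.float64(-1.49)) [ 1.87 -0.5  -1.02  0.17 -1.07  0.01]
```

Call:
apply_moves --pt "-1 -0.012 0 0.038 0" --pt "-1 -0.011 0 0.038 0" --pt "-1 -0.035 0.012 0.014 0" --pt "-1 -0.035 0.012 0.015 0" --pt "-1 -0.034 0.012 0.016 0" --pt "-1 0 0 0 0"

```text
t: 36.0
eef_pos: [0.2233, 0.1629, 0.1613]
ee_rot: [3.118, -0.162, 0.394]
force: [1.4, 0.6, -1.3]
width: 0.0138
```

```bash
python3 tilt.py
python3 - <<'E'
from station import eyes
from h import *
f=eyes.grab_frame("scene"); save("s21",f["color"],(100,130,400,400),2)
E
```

```text
t 36.0 pos [0.223 0.163 0.161] q [ 1.76  -0.552 -1.017  0.183 -1.103  0.121] toolz in unit [ 0.161 -0.024 -0.987] tilt fwd deg 9.26 side -1.36 tooly unit [-0.005 -1.     0.023] F [ 1.4  0.6 -1.3]
```

View pics/s21.png

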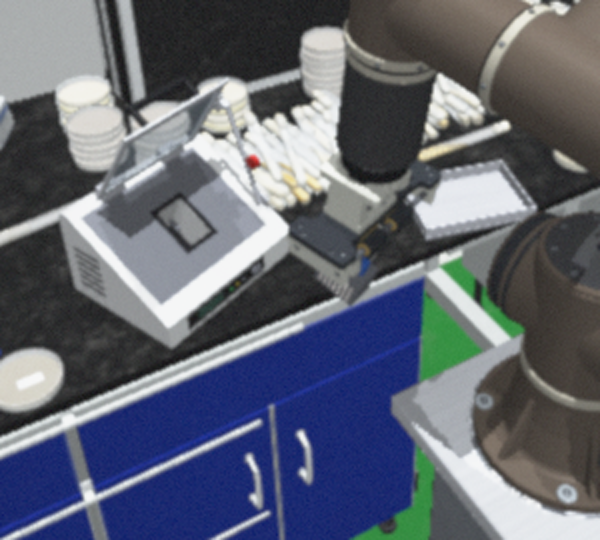

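```bash
cat > s2.py <<'E'
from sim import *
from station import arm
q=arm.get_state()["q"].copy()
print(show(q))
out=[]
def go(d,n,y=0):
    global q
    for _ in range(n):
        T=fk(P_,q,S_)[1]; r=T.T@np.array(d); out.append(r.round(3).tolist()); q=step(q,r,1.75)
    print(d,n,show(q),q.round(2))
go([.028,.028,.0],3); go([-.023,-.02,-.023],4); go([.026,.026,.014],4);go([-.023,-.02,-.023],6)
go([.026,.026,.014],4);go([-.023,-.02,-.023],6)
print(out)
E
python3 s2.py
```

```text
(array([0.224, 0.164, 0.162]), np.float64(9.39), np.float64(-1.25))
[0.028, 0.028, 0.0] 3 (array([0.308, 0.248, 0.162]), np.float64(9.39), np.float64(-1.25)) [ 1.34 -0.18 -0.84  0.2  -0.84  0.5 ]
[-0.023, -0.02, -0.023] 4 (array([0.239, 0.188, 0.106]), np.float64(5.54), np.float64(-1.24)) [ 1.51 -0.28 -1.02  0.13 -0.81  0.37]
[0.026, 0.026, 0.014] 4 (array([0.343, 0.292, 0.162]), np.float64(5.54), np.float64(-1.24)) [ 1.22 -0.02 -0.66  0.11 -0.88  0.67]
[-0.023, -0.02, -0.023] 6 (array([0.231, 0.197, 0.056]), np.float64(1.29), np.float64(-1.03)) [ 1.43 -0.1  -1.02  0.05 -0.66  0.49]
[0.026, 0.026, 0.014] 4 (array([0.335, 0.301, 0.112]), np.float64(1.29), np.float64(-1.03)) [ 1.2   0.09 -0.65  0.04 -0.83  0.74]
[-0.023, -0.02, -0.023] 6 (array([ 0.22 ,  0.203, -0.009]), np.float64(-2.59), np.float64(-0.47)) [ 1.38  0.12 -1.02 -0.07 -0.46  0.65]
[[0.036, -0.015, 0.006], [0.036, -0.015, 0.006], [0.036, -0.015, 0.006], [-0.032, 0.009, 0.018], [-0.032, 0.009, 0.018], [-0.032, 0.009, 0.018], [-0.032, 0.009, 0.019], [0.035, -0.014, -0.011], [0.035, -0.014, -0.011], [0.035, -0.014, -0.011], [0.035, -0.014, -0.011], [-0.031, 0.009, 0.02], [-0.031, 0.009, 0.02], [-0.031, 0.009, 0.02], [-0.031, 0.009, 0.02], [-0.031, 0.009, 0.021], [-0.03, 0.009, 0.022], [0.034, -0.014, -0.013], [0.034, -0.014, -0.013], [0.034, -0.014, -0.013], [0.034, -0.014, -0.013], [-0.029, 0.009, 0.023], [-0.029, 0.009, 0.023], [-0.029, 0.009, 0.023], [-0.029, 0.009, 0.023], [-0.029, 0.009, 0.023], [-0.029, 0.009, 0.023]]
```

```bash
cat > pt.py <<'E'
import sys
from h import *
from ik import *
from station import arm
s=arm.get_state(); R=toolR(s)
ux=np.array([np.cos(X[2]),np.sin(X[2]),0])
C=np.array([.413,-.151,0])
pts=dict(way=np.array([.42,.05,.24]),above=C-.03*ux+[0,0,.16],touch=C-.03*ux+[0,0,.056],up=C-.01*ux+[0,0,.052])
for k,p in pts.items():
    q,e=ik(p,R,[s["q"],np.array([.5,.3,-.3,.2,-1,.5]),np.array([.2,.2,-.8,.2,-.7,0])],.02); print(k,p.round(3),e.round(4),q.round(2)); plan(p)
E
python3 pt.py
```

```text
way [0.42 0.05 0.24] 0.0 [ 0.65 -0.21 -0.62  0.07 -1.    1.28]
t 36.05 pos [0.2239 0.1643 0.1617] rot [ 3.1196 -0.1639  0.3958] tool shift [ 0.1478  0.1822 -0.051 ] dist 0.2401 F [-0.2  0.3 -1.2] w 0.0134
above [ 0.385 -0.163  0.16 ] 0.0 [ 0.04 -0.11 -0.69 -0.05 -0.82  1.95]
t 36.05 pos [0.2239 0.1643 0.1617] rot [ 3.1196 -0.1639  0.3958] tool shift [0.0223 0.3636 0.0134] dist 0.3645 F [-0.2  0.3 -1.2] w 0.0134
touch [ 0.385 -0.163  0.056] 0.0 [ 0.04  0.06 -0.83 -0.07 -0.52  1.99]
t 36.05 pos [0.2239 0.1643 0.1617] rot [ 3.1196 -0.1639  0.3958] tool shift [0.0053 0.3613 0.116 ] dist 0.3795 F [-0.2  0.3 -1.2] w 0.0134
up [ 0.404 -0.155  0.052] 0.0 [ 0.06  0.09 -0.81 -0.07 -0.5   1.96]
t 36.05 pos [0.2239 0.1643 0.1617] rot [ 3.1196 -0.1639  0.3958] tool shift [0.0244 0.3612 0.1232] dist 0.3824 F [-0.2  0.3 -1.2] w 0.0134
```

Call:
apply_moves --pt "-1 0.024 0.02 -0.01 0" --pt "-1 0.024 0.026 -0.01 0" --pt "-1 0.022 0.028 -0.01 0" --pt "-1 0.022 0.028 -0.009 0" --pt "-1 0.02 0.028 -0.006 0" --pt "-1 0.02 0.028 -0.006 0" --pt "-1 0.016 0.024 0 0"

```text
t: 36.63
eef_pos: [0.3819, 0.0718, 0.223]
ee_rot: [3.118, -0.163, 0.393]
force: [-0.5, 2.1, -1.2]
width: 0.0139
```

```bash
python3 tilt.py; python3 pt.py | grep -A1 above
```

```text
t 36.63 pos [0.382 0.072 0.223] q [ 0.797 -0.271 -0.718  0.102 -0.986  1.115] toolz in unit [ 0.162 -0.024 -0.987] tilt fwd deg 9.33 side -1.36 tooly unit [-0.005 -1.     0.023] F [-0.5  2.1 -1.2]
above [ 0.385 -0.163  0.16 ] 0.0 [ 0.04 -0.11 -0.69 -0.05 -0.82  1.95]
t 36.63 pos [0.3819 0.0718 0.223 ] rot [ 3.1182 -0.1628  0.3933] tool shift [-0.0957  0.2165  0.0532] dist 0.2426 F [-0.5  2.1 -1.2] w 0.0139
```

Call:
apply_moves --pt "-1 -0.013 0.031 0.006 0" --pt "-1 -0.013 0.031 0.006 0" --pt "-1 -0.013 0.031 0.007 0" --pt "-1 -0.014 0.031 0.008 0" --pt "-1 -0.014 0.03 0.008 0" --pt "-1 -0.014 0.03 0.008 0" --pt "-1 -0.014 0.024 0.008 0" --pt "-1 0 0 0 0" --pt "-1 0 0 0 0"

```text
t: 37.38
eef_pos: [0.3787, -0.1553, 0.1597]
ee_rot: [3.12, -0.157, 0.388]
force: [1.1, -0.5, -0.7]
width: 0.0138
```

```bash
python3 tilt.py; python3 pt.py | grep -A1 -e above -e touch
python3 - <<'E'
from h import *
from station import eyes
f=eyes.grab_frame("scene"); save("s22",f["color"],(200,120,400,320),3)
g=eyes.grab_frame("top"); save("t22",g["color"],(225,185,425,280),4)
E
```

```text
t 37.38 pos [ 0.379 -0.155  0.16 ] q [ 0.068 -0.123 -0.709 -0.039 -0.828  1.913] toolz in unit [ 0.157 -0.023 -0.987] tilt fwd deg 9.01 side -1.31 tooly unit [-0.01  -1.     0.022] F [ 1.1 -0.5 -0.7]
above [ 0.385 -0.163  0.16 ] 0.0 [ 0.04 -0.1  -0.69 -0.04 -0.83  1.94]
t 37.38 pos [ 0.3787 -0.1553  0.1597] rot [ 3.1197 -0.1574  0.3883] tool shift [0.0034 0.0092 0.0004] dist 0.0098 F [ 1.1 -0.5 -0.7] w 0.0138
touch [ 0.385 -0.163  0.056] 0.0 [ 0.04  0.07 -0.83 -0.07 -0.52  1.97]
t 37.38 pos [ 0.3787 -0.1553  0.1597] rot [ 3.1197 -0.1574  0.3883] tool shift [-0.0129  0.0069  0.1031] dist 0.1042 F [ 1.1 -0.5 -0.7] w 0.0138
```

View pics/s22.png

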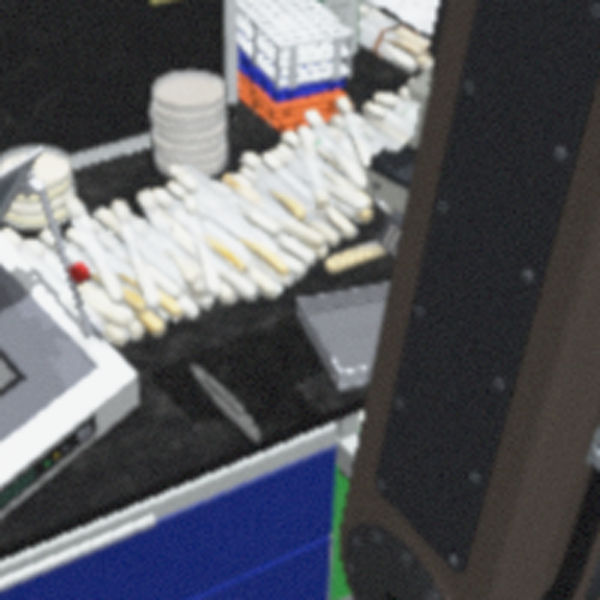

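View pics/t22.png

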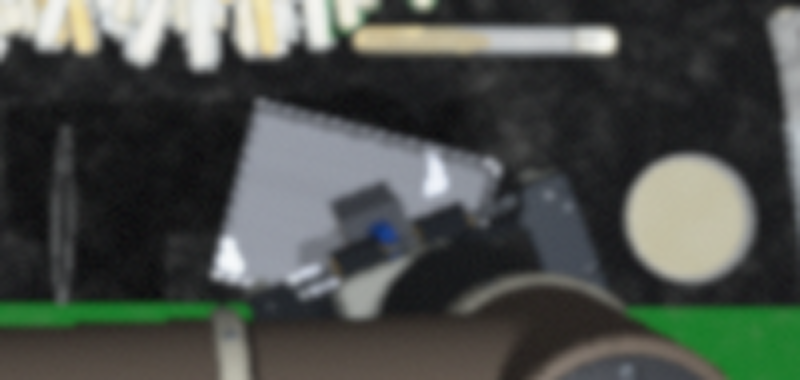

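Call:
apply_moves --pt "-1 -0.0025 0.002 0.02 0" --pt "-1 -0.0025 0.002 0.02 0" --pt "-1 -0.0025 0.001 0.02 0" --pt "-1 -0.0025 0.001 0.017 0" --pt "-1 -0.002 0.001 0.012 0" --pt "-1 -0.001 0 0.005 0" --pt "-1 0 0 0 0"

```text
t: 38.07
eef_pos: [0.385, -0.1595, 0.0662]
ee_rot: [3.12, -0.159, 0.396]
force: [-0.2, 0.4, -0.6]
width: 0.0138
```

```bash
python3 pt.py | grep -A1 -e up -e touch
python3 - <<'E'
from h import *
from station import eyes
g=eyes.grab_frame("top"); save("t23",g["color"],(265,190,375,280),6)
E
```

```text
touch [ 0.385 -0.163  0.056] 0.0 [ 0.04  0.07 -0.83 -0.07 -0.52  1.98]
t 38.07 pos [ 0.385  -0.1595  0.0662] rot [ 3.1197 -0.1594  0.3963] tool shift [-0.0025  0.0027  0.01  ] dist 0.0106 F [-0.2  0.4 -0.6] w 0.0138
up [ 0.404 -0.155  0.052] 0.0 [ 0.06  0.1  -0.81 -0.06 -0.51  1.96]
t 38.07 pos [ 0.385  -0.1595  0.0662] rot [ 3.1197 -0.1594  0.3963] tool shift [0.0166 0.0026 0.0171] dist 0.024 F [-0.2  0.4 -0.6] w 0.0138
```

View pics/t23.png

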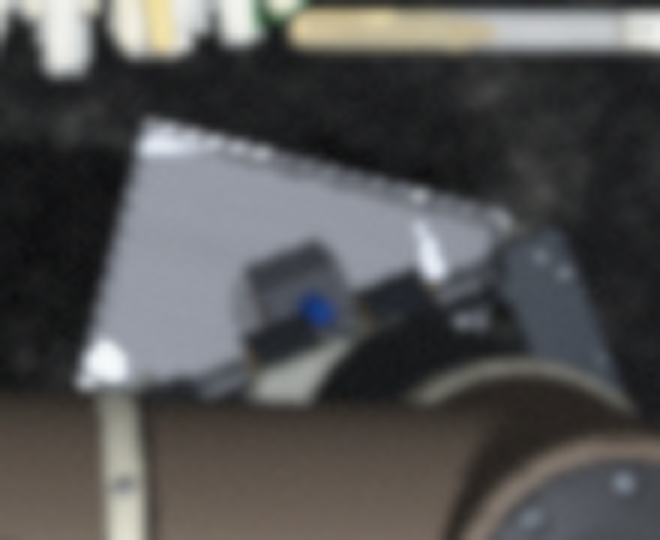

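Call:
apply_moves --pt "-1 -0.001 0.002 0.004 0" --pt "-1 0 0 0.002 0" --pt "-1 0 0 0 0"

```text
t: 38.37
eef_pos: [0.3864, -0.1622, 0.0612]
ee_rot: [3.119, -0.162, 0.394]
force: [-0.3, 0.4, -1.5]
width: 0.0135
```

Call:
apply_moves --pt "-1 0 0 0.0015 0" --pt "-1 0 0 0.0015 0" --pt "-1 0 0 0 0"

```text
t: 38.62
eef_pos: [0.3873, -0.1624, 0.0586]
ee_rot: [3.118, -0.162, 0.395]
force: [-2.8, -0.2, 7.0]
width: 0.0139
```

Call:
apply_moves --pt "-1 0 0 -0.0005 0" --pt "-1 0 0 0 0" --pt "-1 0.0041 0 0.0007 0" --pt "-1 0.0041 0 0.001 0" --pt "-1 0 0 0 0" --newtons 6

```text
t: 39.03
eef_pos: [0.3949, -0.1588, 0.0581]
ee_rot: [3.119, -0.161, 0.394]
force: [0.8, 0.1, 0.1]
width: 0.0133
```

Run:
```python
from h import *
from station import eyes
g=eyes.grab_frame("top"); save("t24",g["color"],(265,190,375,280),6)
```

```text
(no output)
```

View pics/t24.png

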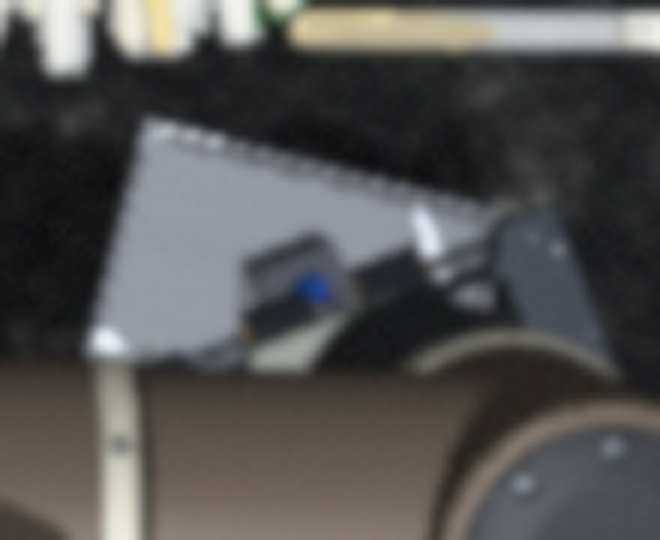

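Call:
apply_moves --pt "-1 0.0041 0 0.0014 0" --pt "-1 0.0041 0 0.0016 0" --pt "-1 0.0041 0 0.002 0" --pt "-1 0 0 0 0"

```text
t: 39.42
eef_pos: [0.4069, -0.1539, 0.0549]
ee_rot: [3.119, -0.161, 0.395]
force: [-0.2, -1.0, -0.2]
width: 0.0139
```

```bash
cat > cart.py <<'E'
from h import *
from station import eyes,arm
import sys
g=eyes.grab_frame("top"); save(sys.argv[1],g["color"],(265,190,375,280),6)
P=cloud(g); X=np.load("X.npy");ux=np.array([np.cos(X[2]),np.sin(X[2])]);uy=np.array([-ux[1],ux[0]])
C=np.array([.413,-.151]); L=P[...,:2]-C; a=L@ux;b=L@uy
for lo in np.arange(-.04,.06,.008):
    m=(a>lo)&(a<lo+.008)&(abs(b)<.016)&(g["z_map"]>0)&(P[...,2]<.12)
    if m.sum()>2: print(lo.round(3),m.sum(),np.percentile(P[m][:,2],[10,50,90]).round(4))
s=arm.get_state(); print(s["eef_pos"].round(4),s["force"].round(1),s["width"])
E
python3 cart.py t25
```

```text
0.008 11 [0.0481 0.0648 0.0693]
0.016 27 [0.0445 0.0479 0.0669]
0.024 33 [0.0002 0.0449 0.0487]
0.032 30 [-0.      0.0024  0.0044]
0.04 29 [0.0003 0.0025 0.0051]
0.048 29 [0.0002 0.0017 0.0029]
0.056 30 [-0.0001  0.0026  0.0045]
[ 0.4065 -0.1539  0.0549] [ 0.1 -0.3 -0.5] 0.014146766769621885
```

View pics/t25.png

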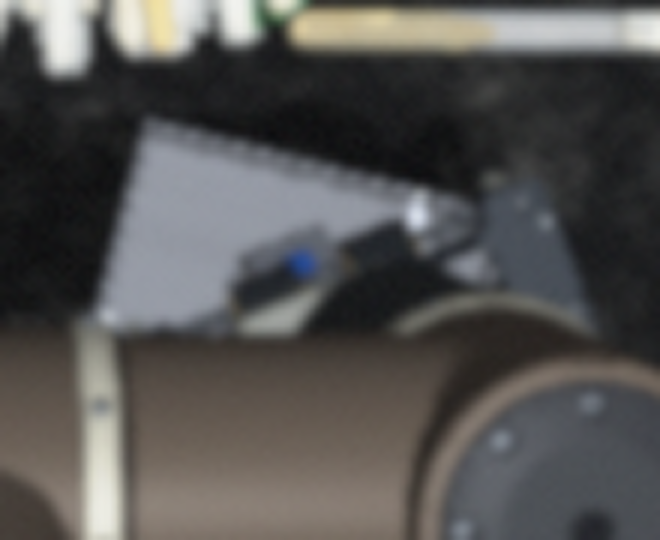

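Call:
apply_moves --pt "-1 0 0 0.0015 0" --pt "-1 0 0 0.0015 0" --pt "-1 0 0 0 0" --newtons 4

```text
t: 39.72
eef_pos: [0.4073, -0.1542, 0.0525]
ee_rot: [3.118, -0.162, 0.394]
force: [0.4, -0.7, 2.7]
width: 0.0141
```

```bash
python3 cart.py t26
```

```text
0.008 11 [0.0475 0.065  0.0683]
0.016 28 [0.044  0.0478 0.0657]
0.024 32 [-0.      0.0446  0.0482]
0.032 30 [-0.0012  0.0032  0.0058]
0.04 30 [0.0004 0.0017 0.0064]
0.048 29 [-0.0008  0.002   0.0049]
0.056 29 [-0.0013  0.0017  0.0039]
[ 0.4072 -0.1541  0.0525] [0.9 0.4 2.6] 0.013907698268588295
```

Call:
apply_moves --pt "-1 0 0 -0.0008 0" --pt "-0.62 0 0 0 0" --pt "-0.55 0 0 0 0" --pt "-0.4 0 0 0 0" --pt "-0.2 0 0 0 0" --pt "-0.2 0 0 0 0"

```text
t: 40.27
eef_pos: [0.4064, -0.1541, 0.0529]
ee_rot: [3.119, -0.161, 0.394]
force: [0.2, -0.6, 0.7]
width: 0.0327
```

```bash
python3 cart.py t27
```

```text
0.008 22 [0.0456 0.0633 0.0693]
0.016 29 [0.0451 0.0481 0.064 ]
0.024 32 [0.0002 0.0041 0.0477]
0.032 29 [-0.0006  0.0011  0.0044]
0.04 30 [-0.0007  0.0018  0.0044]
0.048 29 [-0.0005  0.0015  0.0038]
0.056 30 [0.0001 0.0019 0.0045]
[ 0.4064 -0.1541  0.0529] [-0.2  0.8  0.7] 0.03418074639875357
```

View pics/t27.png

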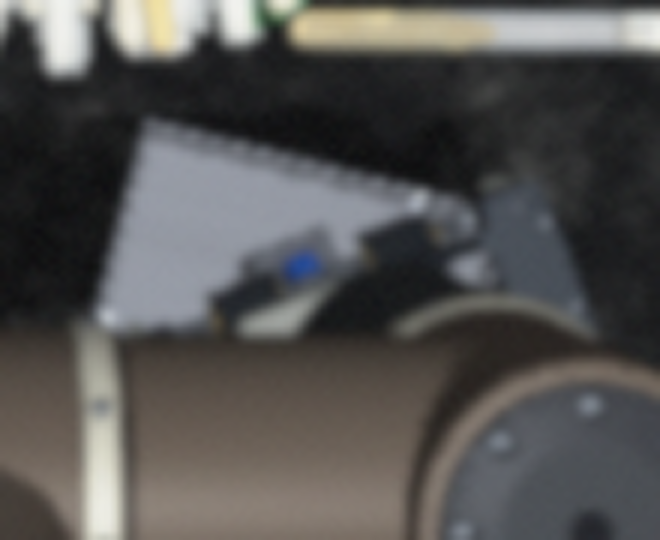

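Call:
apply_moves --pt "-0.2 0 0 -0.008 0" --pt "-0.2 0 0 -0.015 0" --pt "-0.2 0.002 0 -0.02 0" --pt "-0.2 0.004 0 -0.03 0" --pt "-0.2 0.006 0 -0.04 0" --pt "-0.2 0.006 0 -0.04 0" --pt "-0.2 0.006 0 -0.04 0" --pt "-0.2 0 0.03 -0.02 0" --pt "-0.2 0 0.04 0 0" --pt "-0.2 0 0.04 0 0" --pt "-0.2 0 0.04 0 0" --pt "-0.2 0 0.04 0 0"

```text
t: 41.32
eef_pos: [0.4674, -0.3312, 0.2723]
ee_rot: [3.118, -0.162, 0.395]
force: [1.3, 1.0, 0.7]
width: 0.035
```

Call:
apply_moves --pt "-0.2 0 0.04 0 0" --pt "-0.2 0 0.04 0 0" --pt "-0.2 0 0.04 0 0" --pt "-0.2 0 0.04 0 0" --pt "-0.2 0 0.04 0 0" --pt "-0.2 0 0 0 0"

```text
t: 41.82
eef_pos: [0.544, -0.5195, 0.2717]
ee_rot: [3.122, -0.158, 0.391]
force: [-0.5, 1.7, -2.4]
width: 0.0353
```

```bash
python3 cart.py t28
python3 - <<'E'
from h import *
from station import eyes
f=eyes.grab_frame("scene"); save("s28",f["color"],None,1.4)
g=eyes.grab_frame("top"); save("t28b",g["color"],None,1.4)
save("s28z",f["color"],(120,170,260,300),5)
X=np.load("X.npy")
for a in (1.45,1.5,1.53,1.6): print(a,[((proj(U2W(handle(a,.160,0,y),X),f)[0]-[120,170])*5).round(0) for y in (-.09,.09)])
E
```

```text
-0.04 22 [-0.0003  0.0024  0.0386]
-0.032 32 [0.0448 0.0475 0.0511]
-0.024 32 [0.0456 0.0573 0.0695]
-0.016 33 [0.0465 0.0513 0.0685]
-0.008 32 [0.0457 0.0623 0.0681]
0.0 33 [0.0455 0.0596 0.0684]
0.008 32 [0.0462 0.0544 0.0679]
0.016 33 [0.045  0.0471 0.0629]
0.024 32 [0.0006 0.0057 0.0485]
0.032 30 [-0.0007  0.0018  0.0057]
0.04 30 [-0.0003  0.0026  0.0055]
0.048 29 [-0.0005  0.0028  0.0059]
0.056 27 [-0.0003  0.0029  0.0059]
[ 0.5433 -0.5169  0.2723] [ 0.3  0.5 -0.2] 0.03526599600212309
1.45 [array([492.,  10.]), array([232., 166.])]
1.5 [array([482.,  -2.]), array([222., 153.])]
1.53 [array([476.,  -8.]), array([215., 145.])]
1.6 [array([462., -23.]), array([199., 129.])]
```

View pics/t28.png

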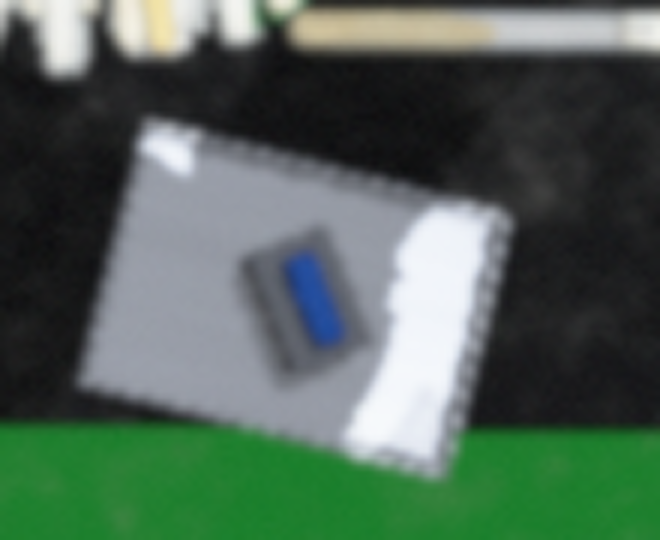

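View pics/s28.png

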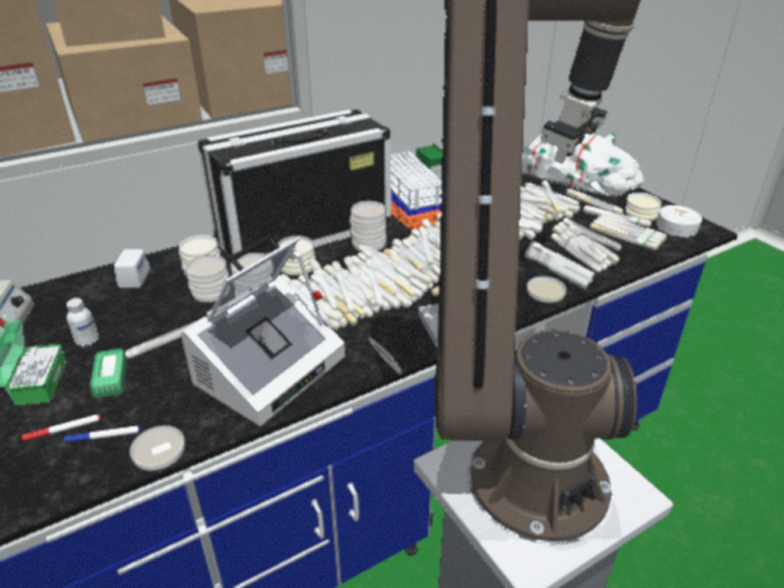

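View pics/s28z.png

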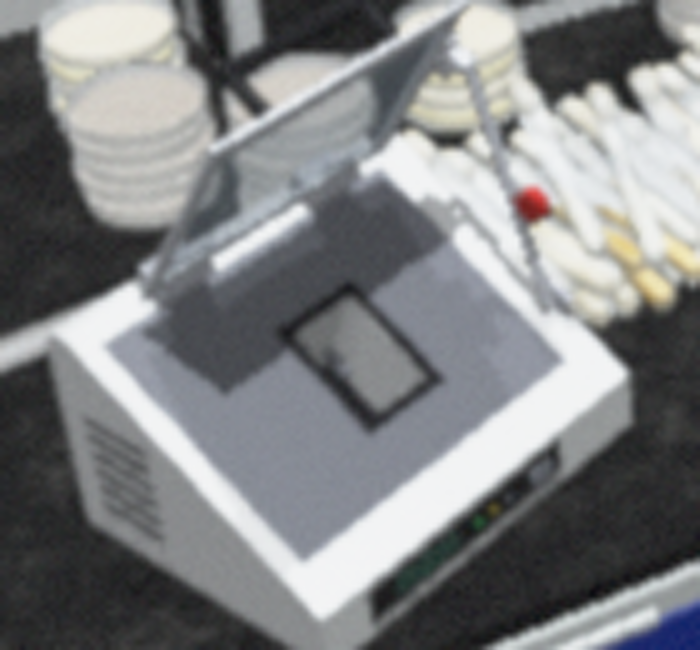

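View pics/t28b.png

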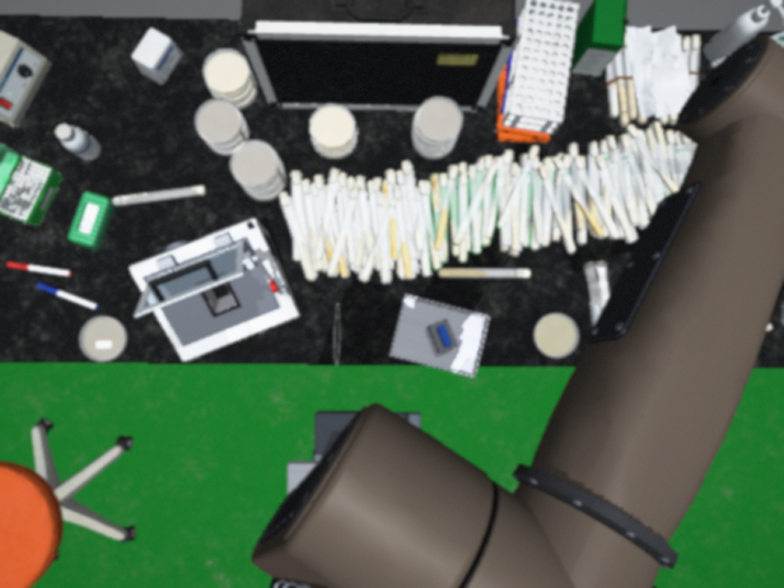

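Call:
apply_moves --pt "-0.2 -0.02 0 -0.03 0" --pt "-0.2 -0.02 0 -0.03 0" --pt "-0.2 0 0 -0.02 0" --pt "-0.2 0 0 0 0" --pt "-0.2 0 0 0 0" --pt "-0.2 0 0 0 0" --pt "-0.2 0 0 0 0"

```text
t: 42.55
eef_pos: [0.4944, -0.5314, 0.3478]
ee_rot: [3.12, -0.161, 0.395]
force: [0.1, 0.6, -0.2]
width: 0.0351
```

Run:
```python
from station import job,arm
s=arm.get_state(); print(s["t"],s["eef_pos"],s["force"],abs(s["qd"]).max())
print(job.job_done())
```

```text
42.55 [ 0.49440782 -0.53137355  0.347792  ] [ 0.05430055  0.6479716  -0.21177209] 0.015377518629176185
the job is handed in; nothing more can be done
None
```

The cartridge is out of the unit and standing upright in the steel tray, and the flap is resting on the raised stay. I handed the job in at 42.6 s.

**What I did, in order:**
- Raised the flap by its bar to about 2.05 rad, where it stood by itself.
- Swung the stay up to its stop, which the arm felt as about 11 N at the paddle.
- Brought the flap down onto the stay until it stopped firmly at about 1.53 rad, pressing with about 9 N.
- Pushed the cartridge in with about 15 N, and somewhat over 20 N at the end; it then sprang out.
- Gripped it by the blue grip, pulled it out along the bay, carried it over and tipped it upright on the tray floor before letting go.

The propped flap leaned over the bay and would have blocked a straight-down gripper. I tilted the tool by driving the arm against its reach limits, and did the push and pull at about 20° of tilt.

**Last checks:**
- **Cartridge:** camera depth shows the body top level at about 46–48 mm and the grip top at about 68 mm, which matches standing flat near the middle of the tray.
- **Flap and stay:** the flap's corners in the picture fit about 1.51–1.53 rad, with the stay up. I saw no direct sign of the catch, only the firm stop and the angle.
- **Surroundings:** the bay is empty. By eye, the dish, forceps and tube lie where they were.
- **Arm:** clear of everything, with less than 1 N on the tool.

**Things that went wrong or fit less well:**
- While lifting the flap, the first path was a few millimetres off. The tool force reached about 30 N until I corrected it.
- On my first approach to the bay at about 29° tilt, the arm ran into a joint limit and drifted. By my own estimate it came within about a millimetre of the flap. The force reading stayed near zero, and I backed off and came in again at less tilt.

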